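# Stack two sawn boards to dry on a stickered stand

## Task

Build the drying stack on the low two-bearer stand: lay the wide board flat across the two bearers, then lay the two loose sticks across it, each straight above the bearer of its own length (long stick over the long bearer, short over the short), then the narrow board on the two sticks, and last stand the iron weight in the middle of the narrow board. Keep everything centred and square on the stand and let go of it all; do not push the pencil, the chisel or the sanding block away from where they lie.

Things in the scene. Friction and masses are not known exactly. Their poses are not given: they have to be found in the camera images.
- stand: Fixed dark wooden drying stand, at any yaw. Two bearers along its y axis, 24 mm wide, tops 28 mm above the bench: long one (130 mm) centred at x = +50 mm, short one (86 mm) at x = -50 mm, joined by a plywood strip along x, 30 mm wide, 12 mm high. Origin: its centre at bench height, z up. In the finished stack boards run along its x axis, sticks along y.
- wide_board: Loose mid-brown wooden board lying flat, 160 mm long (its x axis), 60 mm wide (y), 22 mm thick, about 150 g. Origin: centre of its underside, z up.
- narrow_board: Loose mid-brown wooden board lying flat, 160 mm long (its x axis), 38 mm wide (y), 22 mm thick, about 100 g. Origin: centre of its underside, z up.
- long_stick: Loose pale spacer stick lying flat, 18 mm wide (its x axis), 130 mm long (y), 14 mm thick, about 30 g. Origin: centre of its underside, z up.
- short_stick: Loose pale spacer stick lying flat, 18 mm wide (its x axis), 86 mm long (y), 14 mm thick, about 20 g. Origin: centre of its underside, z up.
- weight: Loose dark iron weight standing upright, about 0.7 kg: a round disc 60 mm in diameter and 30 mm high with a round knob 24 mm in diameter on its middle, from 30 to 56 mm above its underside. Origin: centre of its underside, z up the knob.
- pencil: Bystander: loose flat red carpenter's pencil, 120 mm long (x), 12 mm wide, 8 mm thick. Origin: centre of its underside. To be left where it is.
- chisel: Bystander: loose wood chisel lying flat, 201 mm long, pale handle 24 mm wide and 22 mm high from x = -100 to 0 mm, steel blade from x = 0 to +101 mm. Origin: under the joint of handle and blade, at bench height. To be left where it is.
- sanding_block: Bystander: loose cork sanding block, 60 mm (x) by 100 mm (y), 32 mm high. Origin: centre of its underside. To be left where it is.
Mind the look-alikes: they are no part of the job. What is shaped like the long_stick but pink is not meant. Leave any red look-alike of the weight alone.

How it is judged:
By the outcome, as a careful person would: the job done as asked, in the order asked, and still so for the second after the job is handed in, with the robot touching nothing.
It also fails if it takes over 128 s, if anything falls off the work surface, if the arm or the gripper's body presses on something with over 40 N, if the wrist force passes 120 N, or if a joint passes its speed limit or range.

## Robot

A 7-joint arm with a two-finger parallel gripper is mounted at the origin on the work surface. World frame = base frame: x ahead of the robot, y to its left, z up, the work surface at z = 0. Lengths are in mm, angles in rad, forces in N, time in s.
With the tool pointing down it reaches from about 400 to 875 mm from the base axis. Payload 19.3 kg.
Tool frame: the origin (TCP) lies midway between the tips of the shut fingers; the grasp point (between the pads) lies r.hold_point_z behind it (r.hold_point_z is the distance from the TCP to the grasp point, in mm); z points along the fingers, y is the direction in which the jaws open and shut (so a half turn about z gives the same grasp; the last joint's range is limited). The gripper opens to 85 mm and grips with 20 to 120 N. Pads are 22 mm wide; open, the fingers measure 114 mm over their backs; the gripper's body (76 mm by 85 mm) begins 54 mm behind the grasp point. The pads swing forward as they close: fully open they stand 13 mm farther back than shut.
Start: joints at [1.262, 0.521, -0.036, 1.599, 0.021, 1.021, -0.113], TCP at [147.807, -607.262, 204.791] pointing down, gripper open.
Joint ranges: [-2.91, 2.91], [-0.3, 2.13], [-1.5, 1.42], [0.17, 2.43], [-1.26, 4.41], [0.16, 1.93], [-2.52, 2.52]. Speed limits (rad/s): [1.89, 1.89, 2.39, 2.39, 3.01, 3.01, 3.01].

## Interface

Orientations are given as a 3x3 rotation matrix whose columns are the frame's x, y, z axes.
In Python, from station import r gives the robot as it stands.
- The arm moves only by the tool move_arm, never from a script. Its argument "targets" is a list of rows, each a list of 2 entries, a list of its own where there are three numbers: the shift along the world's x, y, z in mm, then the turn about the world's z in rad. A call has 1 to 20 rows; each row shifts and turns the pose as measured when the row begins; what a row does not reach is not made up. A row lasts 1/12 s, in which the tool goes at most 41.7 mm and 7.16 degrees, less where a joint would pass 70% of its speed; a pose out of reach is approached as far as the arm can. A call with a gripper value outside its range is refused whole. "gripper" is the finger opening in mm, from 0 to 85.4, set as the call begins (left out, the last holds). The fingers move at their own pace and stop on an object; the grip force is fixed at half the most. Time passes only in rows, so rows that do not move let the fingers close. It gives the time, the measured TCP pose, the force and the opening at its end, in the units of the state.
- r.sense(): the state, without advancing time (a new reading comes with each control period).
- r.camera(name): name is "scene" or "side" or "wrist"; returns a dict with "image" (400x640x3 uint8, red, green, blue), "camera_matrix" (3x3 intrinsics, pixels), "R" (3x3) and "t" (3): a world point X has camera coordinates R X + t; the wrist camera has in their place "T_tool_cam" (4x4, takes a point from camera to tool coordinates, whose origin is the TCP and whose axes are the flange's). Camera axes: x right, y down, z forward; pixel columns grow to the right and rows downward; lengths in mm; the calibration is good to about 2 mm. A picture is of the moment at which its call begins: read the wrist's pose just before it. There is no depth.
- r.close_job(): hands the job in, once; it reports no verdict.
The state is a dict: "t": time; "joint_pos": joint angles; "joint_vel": joint speeds; "effort": joint torques, N m; "position": TCP position; "ee_rot": TCP orientation; "ft_force": force on the tool from outside, world axes, zero at the start; "ft_torque": the same for the moment, N m; "gripper_width": finger opening in mm.
Only numpy, scipy, OpenCV 4.12 (cv2) and the standard library are available. Lean on these libraries where they do the work, as an engineer would, in place of code of your own. Each camera call takes 0.05 s, during which the arm holds its last target. There are 200 camera calls.

## Working session

There is one attempt and no reset: what is moved stays moved. The work goes in short steps, Python scripts to look and compute and a tool call to move; the robot and the scene stay as the last step left them, time stands still between calls to the robot, and variables do not carry over. Pictures are saved under pics/ and viewed, about 12 in all and at most 16, crops included, and the job is handed in when it is done.

Besides the shell and the picture viewer there is one more tool, called after "Request:" in YAML: its name, and indented under it one key for each argument. move_arm: Moves the arm, as the interface text tells. Its arguments: {"type":"object","properties":{"targets":{"type":"array"},"gripper":{"type":"number"}},"required":["targets"]}

```bash
ls; mkdir -p pics; cat > h.py <<'E'
import numpy as np, cv2
from station import r
def save(img,n): cv2.imwrite(f'pics/{n}.png',cv2.cvtColor(img,cv2.COLOR_RGB2BGR))
def cam(name):
    s=r.sense(); c=r.camera(name); K=np.array(c['camera_matrix'])
    if name=='wrist':
        T=np.array(c['T_tool_cam']); Rt=np.array(s['ee_rot']); p=np.array(s['position'])
        Rwc=Rt@T[:3,:3]; C=Rt@T[:3,3]+p
    else:
        R=np.array(c['R']); t=np.array(c['t']).ravel(); Rwc=R.T; C=-R.T@t
    return c['image'],K,Rwc,C
def ray(px,K,Rwc,C):
    px=np.atleast_2d(px).astype(float)
    d=np.c_[px,np.ones(len(px))]@np.linalg.inv(K).T@Rwc.T
    return C,d
def onz(px,z,K,Rwc,C):
    C,d=ray(px,K,Rwc,C); return C+d*((z-C[2])/d[:,2])[:,None]
def proj(X,K,Rwc,C):
    q=(np.atleast_2d(X)-C)@Rwc@K.T; return q[:,:2]/q[:,2:]
E
python3 - <<'E'
from h import *
print(r.hold_point_z); print(r.sense())
for n in ['scene','side','wrist']:
    im,K,R,C=cam(n); save(im,n+'0'); print(n,K.tolist(),R.round(3).tolist(),C)
    np.savez(n+'0.npz',im=im,K=K,R=R,C=C)
E
```

```text
pics
18.700000000000003
{'t': 0.0, 'joint_pos': array([ 1.2618    ,  0.52202531, -0.03631377,  1.60000173,  0.02118853,
        1.02109959, -0.11279749]), 'joint_vel': array([ 0.00079698,  0.0002439 , -0.0004194 , -0.00033005, -0.00063959,
        0.00087716, -0.00012861]), 'effort': array([-3.39963417e-04, -9.27105403e+01,  1.97998904e+00, -3.69926906e+01,
        1.78713439e-02,  8.21323920e-03,  2.33147807e-05]), 'position': array([ 147.70334443, -606.91679856,  204.22110814]), 'ee_rot': array([[ 9.71629380e-01,  2.36508406e-01, -3.48132621e-04],
       [ 2.36508649e-01, -9.71628766e-01,  1.09540551e-03],
       [-7.91830569e-05, -1.14666455e-03, -9.99999339e-01]]), 'ft_force': array([-0.27098111,  0.10274649,  0.55885079]), 'ft_torque': array([-0.02641135,  0.01359889, -0.02091927]), 'gripper_width': 85.4775678770635}
scene [[484.74088990749374, 0.0, 320.55233769981163], [0.0, 484.74088990749374, 199.28838553596566], [0.0, 0.0, 1.0]] [[-0.457, 0.741, -0.493], [0.89, 0.387, -0.242], [0.012, -0.549, -0.836]] [1038.67254419  244.694814    900.79641009]
side [[360.88820767953774, 0.0, 319.6244463368776], [0.0, 360.88820767953774, 199.43833419501715], [0.0, 0.0, 1.0]] [[0.75, -0.34, 0.567], [-0.662, -0.375, 0.65], [-0.009, -0.862, -0.506]] [  80.03952214 -502.16603453  430.80165116]
wrist [[348.51676445450835, 0.0, 311.3841230659434], [0.0, 348.51676445450835, 196.70818391490866], [0.0, 0.0, 1.0]] [[0.237, -0.938, -0.254], [-0.972, -0.229, -0.062], [-0.001, 0.262, -0.965]] [ 213.10724221 -591.31888064  372.58833106]
```

View pics/scene0.png

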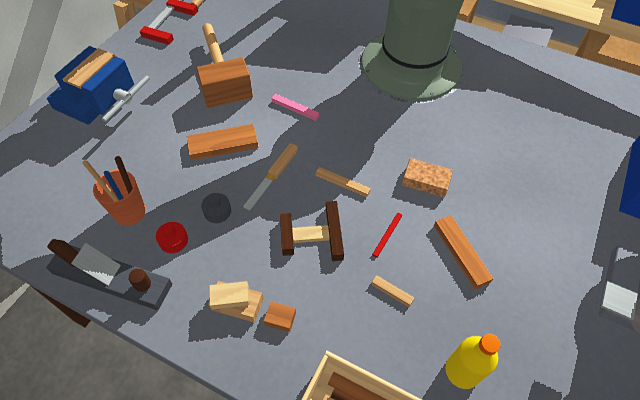

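View pics/side0.png

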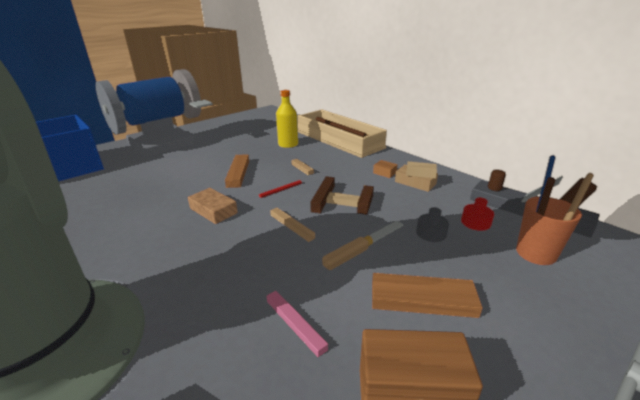

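Scene picture: the wide board is at (222,141), the narrow board at (463,250), the stand at (311,232) and the iron weight at (217,207). The red weight look-alike is at (172,236). The pale long stick is at (343,181), the pink look-alike at (295,107) and the short stick at (392,290). The bystanders are the pencil (387,235), the chisel (272,176) and the cork block (428,176). The side view shows the same things.

```bash
cat > m.py <<'E'
from h import *
def seg(im,seed,tol=22):
    m=np.zeros((im.shape[0]+2,im.shape[1]+2),np.uint8)
    b=cv2.cvtColor(im,cv2.COLOR_RGB2LAB)
    cv2.floodFill(b,m,tuple(int(v) for v in seed),0,(tol,)*3,(tol,)*3,4|cv2.FLOODFILL_MASK_ONLY|cv2.FLOODFILL_FIXED_RANGE|(255<<8))
    m=m[1:-1,1:-1]
    k=np.ones((3,3),np.uint8); m=cv2.morphologyEx(m,cv2.MORPH_CLOSE,k)
    return m
def rect(m,z,cal):
    c=max(cv2.findContours(m,cv2.RETR_EXTERNAL,cv2.CHAIN_APPROX_NONE)[0],key=cv2.contourArea)
    P=onz(c[:,0,:],z,*cal)[:,:2].astype(np.float32)
    (x,y),(w,h),a=cv2.minAreaRect(P)
    if w<h: w,h,a=h,w,a+90
    return np.round([x,y,w,h,((a+90)%180)-90],1)
E
python3 - <<'E'
from m import *
d=np.load('scene0.npz'); cal=(d['K'],d['R'],d['C']); im=d['im']
e=np.load('side0.npz'); calS=(e['K'],e['R'],e['C']); imS=e['im']
for n,s,s2,z,t in [('wide',(222,138),(425,290),22,22),('narrow',(460,245),(237,166),22,22),('long',(343,180),(290,220),14,30),('short',(392,287),(302,166),14,30),('b_long',(334,222),(322,188),28,18),('b_short',(286,235),(0,0),28,18),('pencil',(387,235),0,8,30),('cork',(428,172),0,32,40),('pink',(295,105),0,14,30)]:
    m=seg(im,s,t); print(n,im[s[1],s[0]],int((m>0).sum()),rect(m,z,cal))
for n,s,z in [('weightknob',(216,199),56),('weightdisc',(217,207),30),('red',(172,230),30),('chis',(272,176),10),('chisel tip',(247,206),0),('handle end',(293,148),11),('stand',(311,234),12)]:
    print(n,onz(s,z,*cal)[0].round(0))
big=cv2.resize(im[90:320,170:510],None,fx=2.3,fy=2.3,interpolation=cv2.INTER_CUBIC); save(big,'scene_crop')
E
```

```text
wide [207 131  71] 1313 [ 475.7 -294.8  159.5   59.2  -48.4]
narrow [198 125  68] 1238 [491.9 302.8 159.4  36.9  50.6]
long [135 102  66] 10685 [ 395.2 -119.   437.5  325.2   19.4]
short [228 181 120] 360 [637.2 208.7  85.3  17.   83.5]
b_long [86 48 30] 595 [571.7  47.3 129.1  24.5  33. ]
b_short [91 52 32] 410 [625.1 -35.9  85.   24.3  32.6]
pencil [215  33  25] 253 [523.  150.6 116.2  11.3  -3.6]
cork [226 162 105] 928 [351.6 173.9  98.9  59.5 -82.4]
pink [246 147 189] 199 [ 292.2 -215.5   97.1   18.1   87. ]
weightknob [ 641. -193.   56.]
weightdisc [ 644. -193.   30.]
red [ 734. -244.   30.]
chis [ 508. -140.   10.]
chisel tip [ 598. -151.   -0.]
handle end [ 415. -137.   11.]
stand [601.   9.  12.]
```

View pics/scene_crop.png

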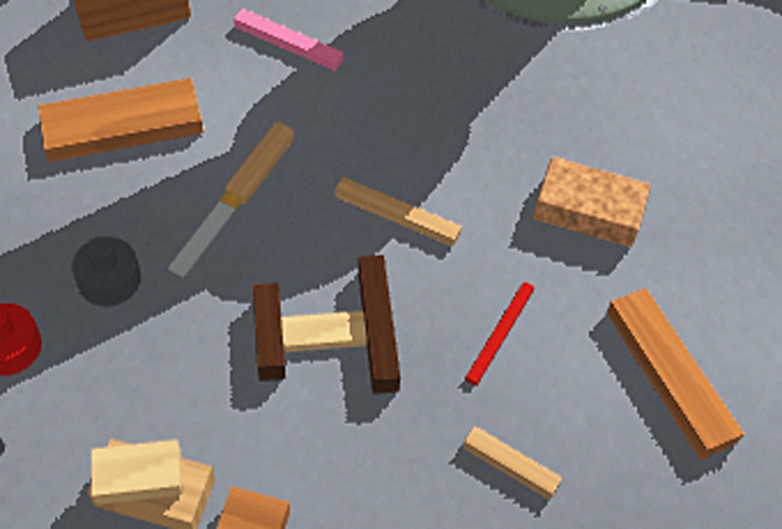

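The crop at 2.3x shows clean outlines. The long stick could be the pale one at (343,181) or the pink one at (295,107): pale is the one meant, and the pink one only shares the shape. The weight could be the dark disc at (217,207) or the red one at (172,236): dark iron is the one meant. The wooden blocks at (235,300) and (280,316) are scrap, not boards. I'll start by going above the wide board.

Request:
move_arm:
  targets:
    - [[19.3,18.4,0],0.122]
    - [[19.3,18.4,0],0.122]
    - [[19.3,18.4,0],0.122]
    - [[19.3,18.4,0],0.122]
    - [[19.3,18.4,0],0.122]
    - [[19.3,18.4,0],0.122]
    - [[19.3,18.4,0],0.122]
    - [[19.3,18.4,0],0.122]
    - [[19.3,18.4,0],0.122]
    - [[19.3,18.4,0],0.122]
    - [[19.3,18.4,0],0.122]
    - [[19.3,18.4,0],0.122]
    - [[19.3,18.4,0],0.122]
    - [[19.3,18.4,0],0.122]
    - [[19.3,18.4,0],0.122]
    - [[19.3,18.4,0],0.122]
    - [[19.3,18.4,0],0.122]
  gripper: 85

```text
t: 1.57
position: [481.4, -280.5, 202.2]
ee_rot: [[-0.707, 0.707, -0.001], [0.707, 0.707, -0.005], [-0.003, -0.005, -1.0]]
ft_force: [0.5, -0.3, 0.1]
gripper_width: 84.9
```

```bash
cat > look.py <<'E'
import sys
from m import *
def look(n,save_npz=True):
    im,K,R,C=cam('wrist'); save(im,n); np.savez(n+'.npz',im=im,K=K,R=R,C=C); return im,(K,R,C)
def tri(pxA,calA,pxB,calB):
    a,u=ray(pxA,*calA); b,v=ray(pxB,*calB); u=u[0]/np.linalg.norm(u[0]); v=v[0]/np.linalg.norm(v[0])
    s=np.linalg.lstsq(np.c_[u,-v],b-a,rcond=None)[0]; P=a+u*s[0]; Q=b+v*s[1]
    return (P+Q)/2,np.linalg.norm(P-Q)
def center(m):
    """pixel of crossing diagonals of the quad, = projected face centre"""
    c=max(cv2.findContours(m,cv2.RETR_EXTERNAL,cv2.CHAIN_APPROX_NONE)[0],key=cv2.contourArea)
    h=cv2.convexHull(c); q=None
    for k in np.linspace(.01,.12,40):
        q=cv2.approxPolyDP(h,k*cv2.arcLength(h,True),True)[:,0].astype(float)
        if len(q)<=4: break
    a=[np.cross(np.r_[q[i],1],np.r_[q[i+2],1]) for i in (0,1)]; x=np.cross(*a); return x[:2]/x[2]
def measure(im,cal,est,z,tol=22,sceneseed=None):
    seed=proj(np.r_[est,z],*cal)[0].round().astype(int); m=seg(im,seed,tol)
    c=center(m); print('seed',seed,im[seed[1],seed[0]],'area',int((m>0).sum()),'rect',rect(m,z,cal),'ctr on plane',onz(c,z,*cal)[0].round(1))
    if sceneseed:
        d=np.load('scene0.npz'); calS=(d['K'],d['R'],d['C']); cs=center(seg(d['im'],sceneseed,tol))
        P,g=tri(c,cal,cs,calS); print('tri',P.round(1),'gap',g.round(1))
    return m
E
python3 - <<'E'
from look import *
s=r.sense(); print(s['position'],s['joint_pos'].round(2))
im,cal=look('w1'); measure(im,cal,(476,-295),22,22,(222,138))
E
```

```text
[ 481.41237234 -280.45959202  202.20748552] [ 0.87  0.48 -0.63  1.76  0.33  1.01  0.91]
seed [298 175] [206 155 107] area 8912 rect [ 477.1 -295.8  159.3   59.2  -48.3] ctr on plane [ 476.5 -295.3   22. ]
tri [ 475.3 -293.1   24.1] gap 3.9
```

View pics/w1.png

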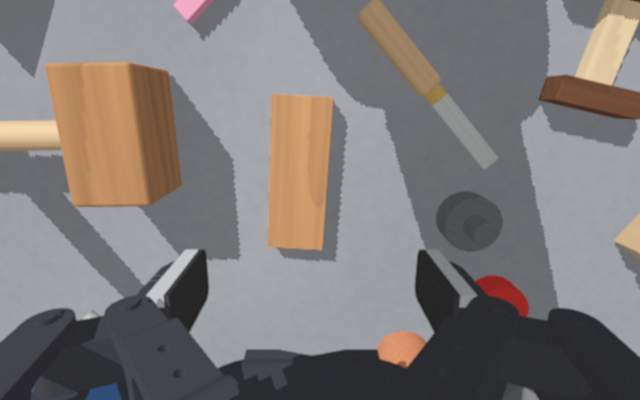

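The wrist view shows the wide board whole at (300,172), centre (476.7,-295.4), yaw -48.3°. Its triangulated top is 24 mm, which agrees with 22. The mallet head at (115,135) leaves room for the fingers.

Request:
move_arm:
  targets:
    - [[-4.7,-15,-30],-0.058]
    - [[0,0,-35],0]
    - [[0,0,-35],0]
    - [[0,0,-20],0]
    - [[0,0,0],0]
    - [[0,0,0],0]

```text
t: 2.12
position: [482.7, -288.3, 78.7]
ee_rot: [[-0.678, 0.735, 0.004], [0.735, 0.678, -0.003], [-0.005, 0.001, -1.0]]
ft_force: [-0.4, 0.7, 0.8]
gripper_width: 85.1
```

Request:
move_arm:
  targets:
    - [[-6,-7,0],-0.017]
    - [[0,0,0],0]
    - [[0,0,-30],0]
    - [[0,0,-15],0]
    - [[0,0,0],0]
    - [[0,0,0],0]

```text
t: 2.62
position: [478.9, -300.3, 40.7]
ee_rot: [[-0.66, 0.751, 0.013], [0.751, 0.661, -0.009], [-0.016, 0.003, -1.0]]
ft_force: [-0.1, 1.3, 0.9]
gripper_width: 84.8
```

Request:
move_arm:
  targets:
    - [[0,0,0],0]
    - [[0,0,0],0]
    - [[0,0,0],0]

```text
t: 2.87
position: [480.3, -301.6, 44.5]
ee_rot: [[-0.66, 0.751, 0.016], [0.751, 0.66, -0.012], [-0.02, 0.005, -1.0]]
ft_force: [-0.2, -0.6, -0.0]
gripper_width: 85.0
```

```bash
python3 -c "
from h import *
s=r.sense();print(s['t'],s['position'],s['ee_rot'].round(3).tolist(),s['joint_vel'].round(3))"
```

```text
2.8667 [ 480.25085735 -301.60398253   44.5235283 ] [[-0.66, 0.751, 0.016], [0.751, 0.66, -0.012], [-0.02, 0.005, -1.0]] [ 0.006 -0.019 -0.006 -0.008 -0.007  0.009  0.005]
```

Request:
move_arm:
  targets:
    - [[-1.5,3,-8],0.003]
    - [[-1,2,-12],0.003]
    - [[-0.5,0.5,-12],0]
    - [[0,0,-6],0]
    - [[0,0,-2],0]
    - [[0,0,0],0]
    - [[0,0,0],0]

```text
t: 3.45
position: [476.9, -295.2, 0.7]
ee_rot: [[-0.665, 0.747, 0.017], [0.747, 0.665, -0.012], [-0.02, 0.005, -1.0]]
ft_force: [-0.5, 0.4, 0.7]
gripper_width: 84.8
```

Request:
move_arm:
  targets:
    - [[0,0,0],0]
    - [[0,0,0],0]
    - [[0,0,0],0]
    - [[0,0,0],0]
    - [[0,0,0],0]
    - [[0,0,0],0]
    - [[0,0,0],0]
    - [[0,0,0],0]
  gripper: 50

```text
t: 4.12
position: [477.6, -295.8, 1.9]
ee_rot: [[-0.665, 0.747, 0.018], [0.747, 0.665, -0.013], [-0.022, 0.005, -1.0]]
ft_force: [1.1, -0.8, -0.4]
gripper_width: 49.7
```

```bash
python3 - <<'E'
from look import *
im,cal=look('w2')
E
```

```text
(no output)
```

View pics/w2.png

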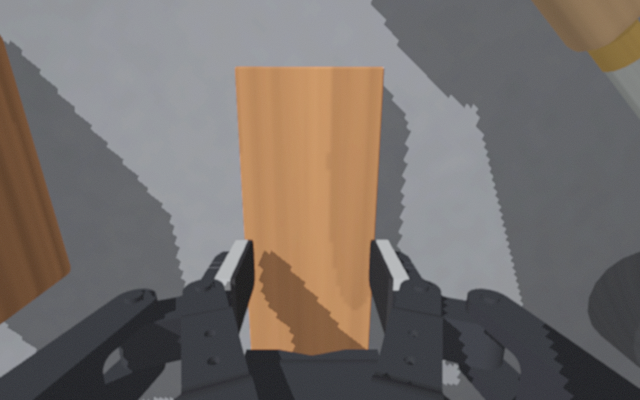

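The pads flank the board at (245,290) and (375,290), about touching. The opening reads 50, so I'll tighten and see whether it stalls.

Request:
move_arm:
  targets:
    - [[0,0,0],0]
    - [[0,0,0],0]
    - [[0,0,0],0]
    - [[0,0,0],0]
    - [[0,0,0],0]
  gripper: 20

```text
t: 4.58
position: [477.6, -295.7, 1.9]
ee_rot: [[-0.665, 0.747, 0.018], [0.747, 0.665, -0.013], [-0.022, 0.005, -1.0]]
ft_force: [-0.1, 0.3, 0.7]
gripper_width: 19.9
```

```bash
python3 - <<'E'
from look import *
im,cal=look('w3')
i2,K,R,C=cam('side'); x,y=425,290
b=cv2.resize(i2[180:380,300:560],None,fx=2,fy=2)
out=np.zeros((400,1160,3),np.uint8); out[:,:640]=im; out[:,640:]=b
save(cv2.resize(out,(800,276),interpolation=cv2.INTER_AREA),'w3b')
print(r.sense()['position'],r.sense()['gripper_width'], proj([[477,-295,1.9],[477,-295,22]],*cal))
E
```

```text
[ 477.62313764 -295.76933716    1.94340522] 19.67709087106641 [[309.71133998 232.23934236]
 [309.73303388 248.91393711]]
```

View pics/w3b.png

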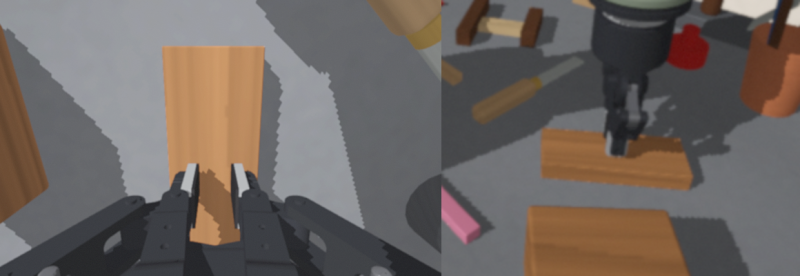

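```bash
python3 - <<'E'
from look import *
i2,K,R,C=cam('side'); 
for z in (0,10,22,30): print(z,proj([477.6,-295.8,z],K,R,C)[0].round(0))
s=r.sense(); print(s['ft_force'],s['effort'].round(1),s['joint_pos'].round(3))
im,cal=look('w4')
a=cv2.resize(i2[240:330,360:490],None,fx=5,fy=5,interpolation=cv2.INTER_CUBIC)
save(a,'side_c')
m=measure(im,cal,(450,-265),22,22)
E
```

```text
0 [423. 299.]
10 [424. 294.]
22 [425. 289.]
30 [426. 285.]
[ 0.93347901 -0.45452036  0.0096349 ] [ -0.  -94.9  -8.7 -21.7   0.1  -0.1   0. ] [ 0.768  0.742 -0.45   1.904  0.558  0.598  0.684]
seed [309 162] [199 148 101] area 25264 rect [ 455.3 -271.2   93.4   59.1  -48.5] ctr on plane [ 453.5 -267.4   22. ]
```

View pics/side_c.png

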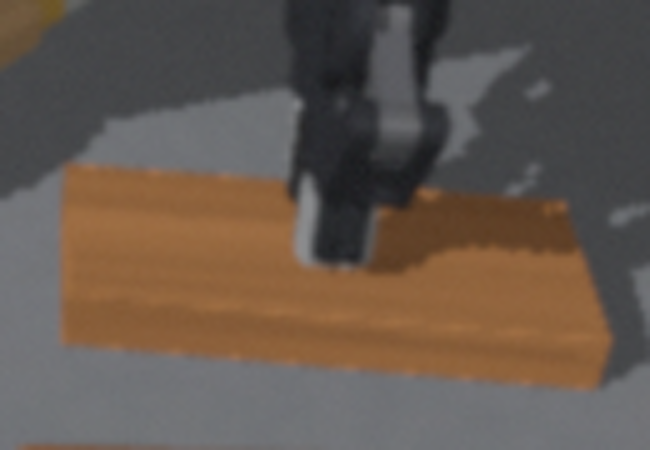

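The fingers have shut above the board: the tips stand at about z 22–30, though the reported TCP is z = 2. So the real tips sit well behind the reported TCP. I'll feel for the board top with the closed fingers to get that offset.

Request:
move_arm:
  targets:
    - [[0,0,-1.5],0]
    - [[0,0,-1.5],0]
    - [[0,0,-1],0]
    - [[0,0,-1],0]
    - [[0,0,-1],0]
    - [[0,0,0],0]

```text
t: 5.28
position: [477.7, -295.8, -4.2]
ee_rot: [[-0.664, 0.747, 0.018], [0.747, 0.665, -0.013], [-0.022, 0.005, -1.0]]
ft_force: [-2.1, -0.1, 6.0]
gripper_width: 20.3
```

Contact is at TCP z ≈ -4, with 6 N on the 22 mm board top. So the tips are about 26 mm behind the reported TCP at 20 mm opening. I'll back off, open, go lower and grip.

Request:
move_arm:
  targets:
    - [[0,0,8],0]
    - [[0,0,10],0]
    - [[0,0,6],0]
    - [[0,0,2],0]
    - [[0,0,0],0]
    - [[0,0,0],0]
    - [[0,0,0],0]
    - [[0,0,0],0]
    - [[0,0,0],0]
  gripper: 85

```text
t: 6.03
position: [477.8, -296.0, 24.8]
ee_rot: [[-0.664, 0.747, 0.019], [0.747, 0.665, -0.014], [-0.023, 0.005, -1.0]]
ft_force: [-0.1, 0.4, -0.0]
gripper_width: 85.2
```

Request:
move_arm:
  targets:
    - [[0,0,-8],0]
    - [[0,0,-12],0]
    - [[0,0,-12],0]
    - [[0,0,-8],0]
    - [[0,0,-4],0]
    - [[0,0,-1],0]
    - [[0,0,0],0]
    - [[0,0,0],0]

```text
t: 6.7
position: [476.4, -294.8, -27.7]
ee_rot: [[-0.665, 0.747, 0.016], [0.746, 0.665, -0.012], [-0.019, 0.004, -1.0]]
ft_force: [-0.0, -0.3, 0.8]
gripper_width: 84.9
```

Request:
move_arm:
  targets:
    - [[0,0,2],0]
    - [[0,0,0],0]
    - [[0,0,0],0]
    - [[0,0,0],0]
    - [[0,0,0],0]
    - [[0,0,0],0]
    - [[0,0,0],0]
    - [[0,0,0],0]
  gripper: 45

```text
t: 7.37
position: [477.1, -295.5, -23.5]
ee_rot: [[-0.665, 0.747, 0.018], [0.747, 0.665, -0.013], [-0.022, 0.005, -1.0]]
ft_force: [-1.0, 0.3, -0.9]
gripper_width: 58.7
```

Gripped at 58.7. I'll lift it and refine the stand with the wrist camera on the way.

Request:
move_arm:
  targets:
    - [[0,0,10],0]
    - [[0,0,25],0]
    - [[0,0,30],0]
    - [[0,0,30],0]
    - [[5,10,25],0]
    - [[10,25,10],0]
    - [[10,25,0],0]
    - [[10,25,0],0]
    - [[8,20,0],0]
    - [[3,8,0],0]
    - [[0,0,0],0]
    - [[0,0,0],0]

```text
t: 8.37
position: [522.2, -177.6, 120.3]
ee_rot: [[-0.664, 0.748, 0.019], [0.748, 0.664, -0.013], [-0.023, 0.006, -1.0]]
ft_force: [-0.2, -1.3, -2.0]
gripper_width: 58.5
```

```bash
python3 - <<'E'
from look import *
s=r.sense(); print(s['position'],s['ee_rot'].round(3).tolist(),s['gripper_width'])
im,cal=look('w5')
d=np.load('scene0.npz'); calS=(d['K'],d['R'],d['C'])
for n,est,sd in [('long',(572,47),(334,222)),('short',(625,-36),(286,235))]:
    px=proj(np.r_[est,28],*cal)[0]; print(n,px)
    try: measure(im,cal,est,28,18,sd)
    except Exception as e: print(e)
e=np.load('side0.npz'); calE=(e['K'],e['R'],e['C'])
for est in [(572,47,28),(625,-36,28)]: print(proj(est,*calE)[0].round())
E
```

```text
[ 522.2077587  -177.59500852  120.28962347] [[-0.664, 0.748, 0.019], [0.748, 0.664, -0.013], [-0.023, 0.006, -1.0]] 58.51463622134167
long [590.86429985  -9.45013101]
OpenCV(4.12.0) /io/opencv/modules/imgproc/src/floodfill.cpp:522: error: (-211:One of the arguments' values is out of range) Seed point is outside of image in function 'floodFill'

short [540.07530289 138.36417903]
seed [540 138] [128  87  64] area 4059 rect [620.7 -40.3  97.8  24.1  32.8] ctr on plane [618.5 -41.6  28. ]
tri [621.9 -38.9  21.3] gap 1.3
[324. 188.]
[366. 194.]
```

View pics/w5.png

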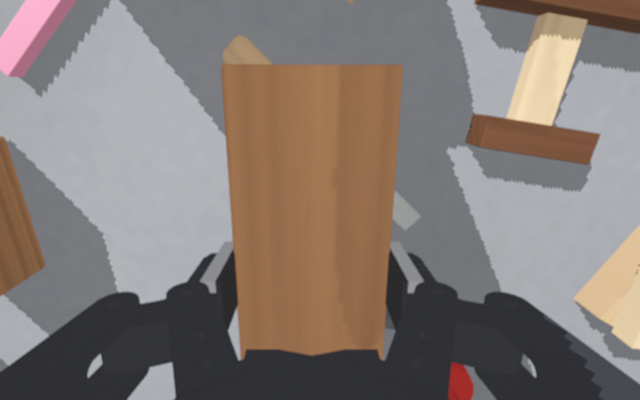

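The board hangs straight, at (310,200). The short bearer at (533,138) agrees with the scene fit to about 1 mm. Stand centre is (598.8, 5.4), yaw 122.7°.

Request:
move_arm:
  targets:
    - [[4,9,0],-0.01]
    - [[10,24,0],-0.03]
    - [[12,29,0],-0.03]
    - [[12,29,0],-0.03]
    - [[12,29,0],-0.025]
    - [[10,24,0],-0.02]
    - [[7,17,0],-0.01]
    - [[4,9,0],0]
    - [[1,3,0],0]
    - [[0,0,0],0]
    - [[0,0,0],0]

```text
t: 9.33
position: [591.2, -16.8, 118.5]
ee_rot: [[-0.515, 0.857, 0.009], [0.857, 0.515, -0.022], [-0.023, -0.004, -1.0]]
ft_force: [-0.8, -0.6, -1.5]
gripper_width: 58.5
```

Request:
move_arm:
  targets:
    - [[2,6,-8],0.014]
    - [[3,7,-14],0.014]
    - [[2,5,-18],0]
    - [[1,3,-18],0]
    - [[0,1,-15],0]
    - [[0,0,-8],0]
    - [[0,0,-3],0]
    - [[0,0,0],0]
    - [[0,0,0],0]

```text
t: 10.08
position: [597.5, 0.7, 24.7]
ee_rot: [[-0.54, 0.842, 0.006], [0.842, 0.54, -0.023], [-0.023, -0.007, -1.0]]
ft_force: [0.3, -0.8, -1.5]
gripper_width: 58.3
```

```bash
cat > st.py <<'E'
from look import *
s=r.sense(); R=s['ee_rot']; print('t',round(s['t'],2),'pos',s['position'].round(1),'y ang',np.degrees(np.arctan2(R[1,1],R[0,1])).round(2),'z ax',R[:2,2].round(3),'w',s['gripper_width'].round(1),'F',s['ft_force'].round(1))
E
python3 st.py
```

```text
Traceback (most recent call last):
  File "st.py", line 2, in <module>
    s=r.sense(); R=s['ee_rot']; print('t',round(s['t'],2),'pos',s['position'].round(1),'y ang',np.degrees(np.arctan2(R[1,1],R[0,1])).round(2),'z ax',R[:2,2].round(3),'w',s['gripper_width'].round(1),'F',s['ft_force'].round(1))
                                                                                                                                                                          ^^^^^^^^^^^^^^^^^^^^^^^^
AttributeError: 'float' object has no attribute 'round'
```

Request:
move_arm:
  targets:
    - [[0.8,2.2,-4],0]
    - [[0.6,1.6,-6],0]
    - [[0.3,0.8,-4],0]
    - [[0,0,-2],0]
    - [[0,0,0],0]
    - [[0,0,0],0]

```text
t: 10.58
position: [600.9, 5.5, 9.2]
ee_rot: [[-0.539, 0.842, 0.01], [0.842, 0.539, -0.023], [-0.025, -0.004, -1.0]]
ft_force: [-0.1, 0.0, -1.9]
gripper_width: 58.4
```

Request:
move_arm:
  targets:
    - [[-1.0,0,-1.5],0]
    - [[-0.5,0,-1.5],0]
    - [[0,0,-1],0]
    - [[0,0,-0.7],0]
    - [[0,0,0],0]

```text
t: 11.0
position: [599.5, 5.3, 4.6]
ee_rot: [[-0.539, 0.842, 0.01], [0.842, 0.539, -0.024], [-0.026, -0.004, -1.0]]
ft_force: [-0.5, -0.9, -2.4]
gripper_width: 58.8
```

Request:
move_arm:
  targets:
    - [[0,0,-0.8],0]
    - [[0,0,-0.5],0]
    - [[0,0,0],0]

```text
t: 11.25
position: [599.7, 5.2, 3.6]
ee_rot: [[-0.539, 0.842, 0.011], [0.842, 0.539, -0.024], [-0.026, -0.004, -1.0]]
ft_force: [-2.0, -0.5, 0.9]
gripper_width: 58.2
```

In contact now (force went from -2.4 to +0.9). Release and go up.

Request:
move_arm:
  targets:
    - [[0,0,0],0]
    - [[0,0,0],0]
    - [[0,0,0],0]
    - [[0,0,0],0]
    - [[0,0,0],0]
  gripper: 80

```text
t: 11.67
position: [600.1, 5.3, 3.9]
ee_rot: [[-0.539, 0.842, 0.012], [0.842, 0.539, -0.024], [-0.026, -0.003, -1.0]]
ft_force: [0.2, -0.0, -0.0]
gripper_width: 80.2
```

Request:
move_arm:
  targets:
    - [[0,0,8],0]
    - [[0,0,20],0]
    - [[0,0,30],0]
    - [[0,0,30],0]
    - [[0,0,30],0]
    - [[0,0,20],0]
    - [[0,0,8],0]
    - [[0,0,0],0]

```text
t: 12.33
position: [597.9, 6.1, 159.0]
ee_rot: [[-0.54, 0.841, 0.01], [0.841, 0.54, -0.023], [-0.025, -0.004, -1.0]]
ft_force: [0.4, -0.8, 0.2]
gripper_width: 79.9
```

```bash
sed -i 's/w.,s\[.gripper_width.\].round(1)/w",round(s["gripper_width"],1)/; s/,.w",round/,"w",round/' st.py; python3 st.py; python3 - <<'E'
from look import *
im,cal=look('w6')
m=measure(im,cal,(599,5),50,22)
i,K,R,C=cam('scene'); np.savez('scene1.npz',im=i,K=K,R=R,C=C); save(i,'scene1')
for n,s in [('long',(343,181)),('weight',(217,207))]: 
    print(n,onz(s,14 if n=='long' else 30,K,R,C)[0])
big=cv2.resize(i[120:300,180:420],None,fx=2.5,fy=2.5,interpolation=cv2.INTER_CUBIC)
save(np.vstack([big,cv2.resize(im[:,:],(600,150*2+75))[:150]]) if 0 else big,'scene1c')
E
```

```text
t 12.33 pos [597.9   6.1 159. ] y ang 32.72 z ax [ 0.01  -0.023] w 79.9 F [ 0.4 -0.8  0.2]
seed [311 184] [201 150 104] area 13780 rect [600.6   5.1 158.6  59.6 -57.6] ctr on plane [600.5   5.7  50. ]
long [448.52082571  10.1095136   14.        ]
weight [ 644.26665862 -193.20418003   30.        ]
```

View pics/w6.png

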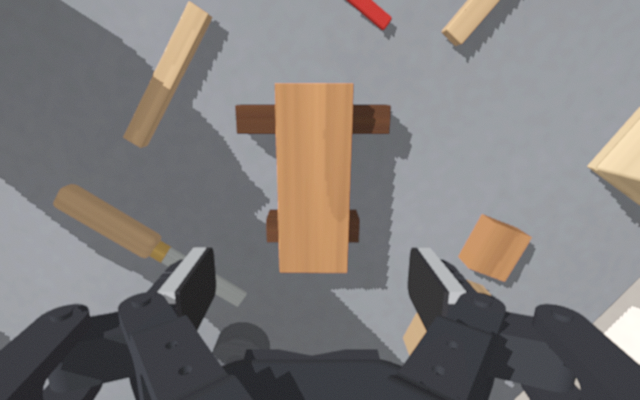

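The wide board lies centred on the bearers: the bearers stick out evenly, long one at cols 236–390 and short one at 267–358 around the board centre at col 313. The long stick is at (168,75) in this view.

```bash
cat >> look.py <<'E'
def hsvmask(im,est,z,cal,half,smin=75):
    """wood-saturation mask: connected piece at est"""
    h=cv2.cvtColor(im,cv2.COLOR_RGB2HSV); m=((h[...,1]>smin)&(h[...,0]<30)).astype(np.uint8)*255
    m=cv2.morphologyEx(m,cv2.MORPH_OPEN,np.ones((3,3),np.uint8))
    n,l,st,ce=cv2.connectedComponentsWithStats(m); s=proj(np.r_[est,z],*cal)[0].round().astype(int)
    k=l[s[1],s[0]]; print('seed',s,'label',k); return ((l==k)*255).astype(np.uint8)
def meas2(im,cal,est,z,scene=None):
    m=hsvmask(im,est,z,cal,0); c=center(m); print('rect',rect(m,z,cal),'area',int((m>0).sum()),'ctr',onz(c,z,*cal)[0].round(1))
    if scene:
        d=np.load(scene); q=(d['K'],d['R'],d['C']); ms=hsvmask(d['im'],est,z,q,0); print('scene rect',rect(ms,z,q)); P,g=tri(c,cal,center(ms),q); print('tri',P.round(1),round(g,1))
def ld(n): d=np.load(n); return d['im'],(d['K'],d['R'],d['C'])
E
python3 - <<'E'
from look import *
im,cal=ld('w6.npz')
print(onz([(236,119),(390,119),(313,119),(267,226),(358,226),(312.5,226)],28,*cal).round(1))
meas2(im,cal,(448,10),14,'scene1.npz')
E
```

```text
[[518.8  13.3  28. ]
 [627.   82.9  28. ]
 [572.9  48.1  28. ]
 [589.5 -55.1  28. ]
 [659.3 -10.   28. ]
 [624.4 -32.5  28. ]]
seed [164  75] label 3
rect [450.1   6.9 128.   21.2  90. ] area 3843 ctr [4.493e+02 1.000e-01 1.400e+01]
seed [343 181] label 11
scene rect [450.6  16.5 116.3  26.1  89.7]
tri [445.1   7.1   4.4] 18.0
```

Request:
move_arm:
  targets:
    - [[-8,0,0],-0.06]
    - [[-20,0,0],-0.09]
    - [[-25,0,0],-0.09]
    - [[-25,0,0],-0.09]
    - [[-22,0,-5],-0.09]
    - [[-18,0,-10],-0.08]
    - [[-10,0,-10],-0.04]
    - [[-4,0,-5],0]
    - [[0,0,0],0]
    - [[0,0,0],0]
  gripper: 60

```text
t: 13.27
position: [452.1, 4.7, 112.9]
ee_rot: [[-0.008, 1.0, -0.025], [1.0, 0.007, -0.02], [-0.02, -0.025, -0.999]]
ft_force: [0.2, -0.4, 0.7]
gripper_width: 60.3
```

```bash
python3 st.py; python3 - <<'E'
from look import *
im,cal=look('w7')
meas2(im,cal,(450,8),14)
E
```

```text
t 13.27 pos [452.1   4.7 112.9] y ang 0.43 z ax [-0.025 -0.02 ] w 60.3 F [ 0.2 -0.4  0.7]
seed [310 183] label 3
rect [447.9   7.  127.1  16.9  89.6] area 3388 ctr [448.1   8.3  14. ]
```

View pics/w7.png

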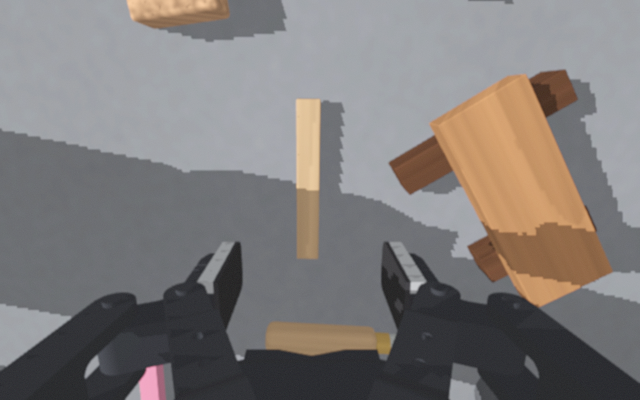

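The long stick is straight ahead at (308,180): centre (448,7.3), long axis 89.6°. The jaws are clear of the chisel handle at (320,340). I'll go down in two stages.

Request:
move_arm:
  targets:
    - [[-1,0.5,-8],-0.008]
    - [[-1.5,0.5,-16],-0.007]
    - [[-1,0.5,-20],0]
    - [[-1,0.5,-20],0]
    - [[0,0,-18],0]
    - [[0,0,-12],0]
    - [[0,0,-6],0]
    - [[0,0,-2],0]
    - [[0,0,0],0]
    - [[0,0,0],0]

```text
t: 14.15
position: [453.4, 8.2, 4.6]
ee_rot: [[0.005, 1.0, -0.019], [1.0, -0.005, -0.017], [-0.017, -0.019, -1.0]]
ft_force: [0.3, 0.3, 1.0]
gripper_width: 59.9
```

Request:
move_arm:
  targets:
    - [[-2.5,-0.5,-3],0]
    - [[-2,-0.4,-7],0]
    - [[-1,-0.2,-8],0]
    - [[-0.5,0,-5],0]
    - [[0,0,-2],0]
    - [[0,0,0],0]
    - [[0,0,0],0]

```text
t: 14.73
position: [448.2, 6.7, -21.2]
ee_rot: [[0.006, 1.0, -0.016], [1.0, -0.006, -0.017], [-0.017, -0.016, -1.0]]
ft_force: [0.4, -0.3, 0.9]
gripper_width: 60.0
```

Request:
move_arm:
  targets:
    - [[-0.5,0,-1],0]
    - [[0,0,0],0]
    - [[0,0,0],0]
    - [[0,0,0],0]
    - [[0,0,0],0]
    - [[0,0,0],0]
    - [[0,0,0],0]
    - [[0,0,0],0]
  gripper: 5

```text
t: 15.4
position: [448.3, 6.8, -21.3]
ee_rot: [[0.006, 1.0, -0.014], [1.0, -0.006, -0.017], [-0.017, -0.014, -1.0]]
ft_force: [-0.6, 0.3, -0.0]
gripper_width: 16.0
```

Stick gripped (16.0). I'll lift it and take it over the long bearer, centre (572,47.8), jaws at -57.3°.

Request:
move_arm:
  targets:
    - [[0,0,6],0]
    - [[0,0,16],0]
    - [[0,0,22],0]
    - [[0,0,25],-0.02]
    - [[2,1,25],-0.05]
    - [[6,2,20],-0.08]
    - [[12,4,10],-0.09]
    - [[16,5,5],-0.09]
    - [[18,6,0],-0.09]
    - [[18,6,0],-0.09]
    - [[16,5,0],-0.09]
    - [[12,4,0],-0.09]
    - [[8,3,0],-0.09]
    - [[5,2,0],-0.09]
    - [[2,1,0],-0.07]
    - [[0,0,0],-0.03]
    - [[0,0,0],0]
    - [[0,0,0],0]

```text
t: 16.9
position: [564.8, 48.9, 122.5]
ee_rot: [[0.852, 0.523, -0.019], [0.523, -0.852, 0.012], [-0.01, -0.02, -1.0]]
ft_force: [-0.2, 0.7, -0.4]
gripper_width: 15.7
```

Request:
move_arm:
  targets:
    - [[2,0,-6],0.01]
    - [[2.5,-0.3,-14],0.01]
    - [[2,-0.3,-18],0]
    - [[0.5,-0.2,-18],0]
    - [[0,0,-12],0]
    - [[0,0,-6],0]
    - [[0,0,-2],0]
    - [[0,0,0],0]
    - [[0,0,0],0]

```text
t: 17.65
position: [571.1, 47.4, 38.5]
ee_rot: [[0.835, 0.55, -0.021], [0.55, -0.835, 0.012], [-0.011, -0.022, -1.0]]
ft_force: [-0.1, 0.3, 0.2]
gripper_width: 16.2
```

```bash
python3 st.py; python3 - <<'E'
from look import *
im,cal=look('w8')
E
```

```text
t 17.65 pos [571.1  47.4  38.5] y ang -56.63 z ax [-0.021  0.012] w 16.2 F [-0.1  0.3  0.2]
```

View pics/w8.png

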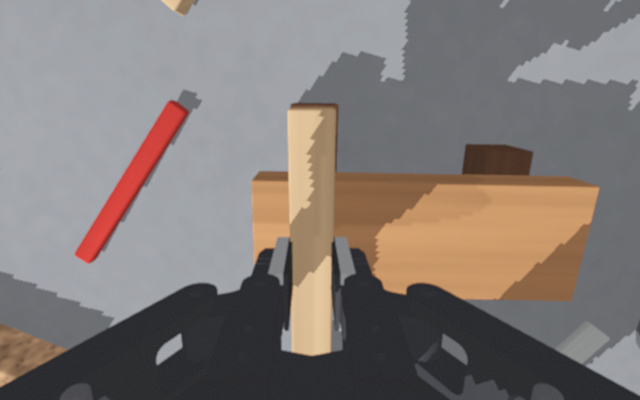

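The stick at (313,200) lies along the long bearer, whose edge just shows at (333,130). It is square to the board. Lower it to contact.

Request:
move_arm:
  targets:
    - [[0.2,0.4,-2.5],-0.006]
    - [[0.2,0.3,-3],-0.006]
    - [[0,0,-1.5],0]
    - [[0,0,-0.8],0]
    - [[0,0,0],0]
    - [[0,0,0],0]

```text
t: 18.2
position: [573.0, 48.4, 32.2]
ee_rot: [[0.842, 0.539, -0.017], [0.539, -0.842, 0.013], [-0.008, -0.02, -1.0]]
ft_force: [0.8, 0.2, -0.6]
gripper_width: 15.8
```

Request:
move_arm:
  targets:
    - [[-0.8,-0.3,-1.2],0]
    - [[-0.5,0,-1.2],0]
    - [[0,0,-0.8],0]
    - [[0,0,-0.8],0]
    - [[0,0,-0.5],0]
    - [[0,0,0],0]

```text
t: 18.7
position: [571.9, 48.0, 28.4]
ee_rot: [[0.842, 0.539, -0.017], [0.539, -0.842, 0.013], [-0.007, -0.02, -1.0]]
ft_force: [-1.3, -0.4, 1.2]
gripper_width: 16.2
```

Request:
move_arm:
  targets:
    - [[0,0,-0.3],0]
    - [[0,0,0],0]
    - [[0,0,0],0]
    - [[0,0,0],0]
    - [[0,0,0],0]
  gripper: 45

```text
t: 19.12
position: [571.9, 48.0, 27.9]
ee_rot: [[0.842, 0.539, -0.016], [0.539, -0.842, 0.013], [-0.007, -0.02, -1.0]]
ft_force: [-0.1, 0.3, -0.2]
gripper_width: 45.0
```

Request:
move_arm:
  targets:
    - [[0,0,6],0]
    - [[0,0,16],0]
    - [[0,0,24],0]
    - [[0,0,26],0]
    - [[0,0,24],0]
    - [[0,0,16],0]
    - [[0,0,6],0]
    - [[0,0,0],0]

```text
t: 19.78
position: [570.2, 48.0, 152.6]
ee_rot: [[0.842, 0.539, -0.018], [0.54, -0.842, 0.013], [-0.009, -0.021, -1.0]]
ft_force: [1.1, 0.1, -1.1]
gripper_width: 44.8
```

```bash
python3 st.py; python3 - <<'E'
from look import *
im,cal=look('w9')
m=seg(im,proj((572,48,64),*cal)[0].round(),30); print(rect(m,64,cal),(m>0).sum())
i,K,R,C=cam('scene'); np.savez('scene2.npz',im=i,K=K,R=R,C=C)
print('scene short',rect(hsvmask(i,(637,208.7),14,(K,R,C),0),14,(K,R,C)))
print(proj((637,208.7,14),*cal))
E
```

```text
t 19.78 pos [570.2  48.  152.6] y ang -57.36 z ax [-0.018  0.013] w 44.8 F [ 1.1  0.1 -1.1]
[519.2 141.9 266.6 195.9 -78.2] 43547
seed [393 289] label 17
scene short [640.8 208.6  85.9  22.8  83.7]
[[189.38339718   1.65250976]]
```

View pics/w9.png

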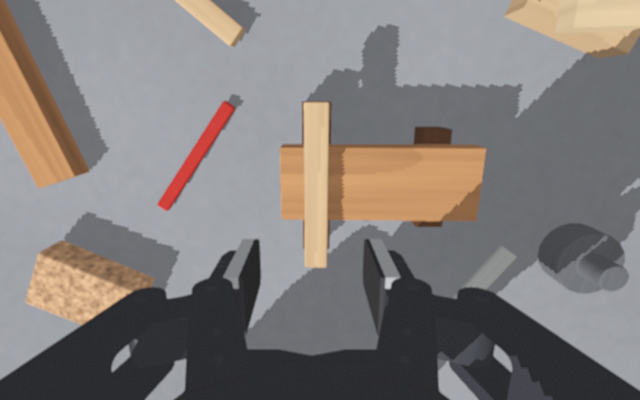

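The long stick sits squarely across the board over the long bearer, at (316,185). Next is the short stick, near (637,209), yaw 83.5°.

Request:
move_arm:
  targets:
    - [[2,5,0],0.03]
    - [[5,12,0],0.07]
    - [[7,17,0],0.09]
    - [[7,18,0],0.09]
    - [[7,18,0],0.09]
    - [[7,18,0],0.09]
    - [[7,17,-5],0.09]
    - [[7,16,-10],0.09]
    - [[6,14,-10],0.09]
    - [[4,10,-10],0.09]
    - [[2,5,-5],0.05]
    - [[0,2,0],0.02]
    - [[0,0,0],0]
    - [[0,0,0],0]
  gripper: 60

```text
t: 21.05
position: [624.9, 211.1, 90.4]
ee_rot: [[0.047, 0.998, -0.042], [0.999, -0.048, -0.018], [-0.02, -0.041, -0.999]]
ft_force: [-0.6, -0.6, 0.8]
gripper_width: 59.8
```

```bash
python3 st.py; python3 - <<'E'
from look import *
im,cal=look('w10')
meas2(im,cal,(637,208.7),14)
measure(im,cal,(637,208.7),14,30,(392,287))
i9,c9=ld('w9.npz'); P=onz([(303.5,102),(330,102),(305.5,267),(327,267)],64,*c9); print(P.round(1), P.mean(0), 'dir',np.degrees(np.arctan2(*(P[0]+P[1]-P[2]-P[3])[[1,0]])))
E
```

```text
t 21.05 pos [624.9 211.1  90.4] y ang -2.74 z ax [-0.042 -0.018] w 59.8 F [-0.6 -0.6  0.8]
seed [331 197] label 3
rect [639.8 209.2  85.5  17.4  83.6] area 2724 ctr [639.3 210.4  14. ]
seed [331 197] [201 172 133] area 129045 rect [635.5 210.  491.4 257.8  -4. ] ctr on plane [633.6 232.   14. ]
tri [630.1 216.9 -16. ] gap 19.0
[[622.5  89.7  64. ]
 [632.6  73.9  64. ]
 [514.4  19.4  64. ]
 [523.9   4.8  64. ]] [573.3321915   46.94447027  64.        ] dir 32.73116653038259
```

Request:
move_arm:
  targets:
    - [[2,-0.5,-4],-0.015]
    - [[3,-0.5,-9],-0.02]
    - [[3,-0.5,-12],-0.02]
    - [[3,-0.5,-14],-0.01]
    - [[1.5,-0.3,-14],0]
    - [[0,0,-12],0]
    - [[0,0,-9],0]
    - [[0,0,-5],0]
    - [[0,0,-2],0]
    - [[0,0,0],0]
    - [[0,0,0],0]

```text
t: 22.02
position: [638.1, 205.6, -0.2]
ee_rot: [[0.125, 0.991, -0.044], [0.992, -0.126, -0.017], [-0.022, -0.042, -0.999]]
ft_force: [0.3, -0.5, 0.2]
gripper_width: 59.8
```

```bash
python3 st.py; python3 - <<'E'
from look import *
im,cal=look('w11')
meas2(im,cal,(638.5,209),14,)
E
```

```text
t 22.02 pos [ 6.381e+02  2.056e+02 -2.000e-01] y ang -7.23 z ax [-0.044 -0.017] w 59.8 F [ 0.3 -0.5  0.2]
seed [308 240] label 2
rect [640.  209.7  86.1  17.3  83.6] area 6165 ctr [640.2 209.8  14. ]
```

Request:
move_arm:
  targets:
    - [[0,1.2,-3],0.007]
    - [[0.3,1.2,-5],0.007]
    - [[0.2,0.6,-6],0]
    - [[0,0,-4],0]
    - [[0,0,-1.5],0]
    - [[0,0,0],0]
    - [[0,0,0],0]

```text
t: 22.65
position: [639.7, 209.5, -19.8]
ee_rot: [[0.109, 0.993, -0.041], [0.994, -0.11, -0.016], [-0.021, -0.039, -0.999]]
ft_force: [-1.0, 1.3, -0.1]
gripper_width: 59.7
```

Request:
move_arm:
  targets:
    - [[0,0,-1.2],0]
    - [[0,0,0],0]
    - [[0,0,0],0]
    - [[0,0,0],0]
    - [[0,0,0],0]
    - [[0,0,0],0]
    - [[0,0,0],0]
    - [[0,0,0],0]
  gripper: 5

```text
t: 23.32
position: [640.2, 209.5, -20.1]
ee_rot: [[0.11, 0.993, -0.04], [0.994, -0.11, -0.016], [-0.02, -0.038, -0.999]]
ft_force: [0.8, 0.4, -0.7]
gripper_width: 16.2
```

Gripped. Lift it, then move over the short bearer.

Request:
move_arm:
  targets:
    - [[0,0,5],0]
    - [[0,0,12],0]
    - [[0,0,18],0]
    - [[0,0,22],0]
    - [[0,-2,24],-0.01]
    - [[0,-5,22],-0.02]
    - [[0,-8,16],-0.04]
    - [[-1,-10,8],-0.05]
    - [[-1,-12,3],-0.05]
    - [[-1,-14,0],-0.05]
    - [[-1,-15,0],-0.05]
    - [[-1,-15,0],-0.05]
    - [[-1,-15,0],-0.05]
    - [[-1,-15,0],-0.05]
    - [[-1,-15,0],-0.05]
    - [[-1,-15,0],-0.05]
    - [[-1,-15,0],-0.05]
    - [[-1,-15,0],-0.05]
    - [[-1,-14,0],-0.05]
    - [[-1,-12,0],-0.05]

```text
t: 24.98
position: [623.3, -2.0, 124.4]
ee_rot: [[0.774, 0.633, -0.036], [0.634, -0.774, 0.018], [-0.017, -0.037, -0.999]]
ft_force: [0.7, -0.6, 0.0]
gripper_width: 15.7
```

Request:
move_arm:
  targets:
    - [[0,-9,0],-0.04]
    - [[0,-6,0],-0.03]
    - [[0,-3,0],-0.02]
    - [[0,0,0],0]
    - [[0,0,0],0]

```text
t: 25.4
position: [623.2, -24.9, 124.4]
ee_rot: [[0.837, 0.546, -0.034], [0.547, -0.837, 0.021], [-0.017, -0.036, -0.999]]
ft_force: [0.7, -0.5, -0.4]
gripper_width: 15.9
```

Request:
move_arm:
  targets:
    - [[0.3,-2,-5],-0.004]
    - [[0.3,-3,-10],-0.003]
    - [[0.3,-3,-13],0]
    - [[0,-2,-14],0]
    - [[0,-1,-14],0]
    - [[0,0,-10],0]
    - [[0,0,-6],0]
    - [[0,0,-3],0]
    - [[0,0,0],0]
    - [[0,0,0],0]

```text
t: 26.23
position: [622.8, -33.3, 39.2]
ee_rot: [[0.837, 0.545, -0.037], [0.546, -0.837, 0.023], [-0.018, -0.04, -0.999]]
ft_force: [-0.4, 0.2, 0.9]
gripper_width: 15.7
```

Request:
move_arm:
  targets:
    - [[1,-1,-1.5],-0.004]
    - [[1,-1,-2],-0.003]
    - [[0.5,-0.5,-1.5],0]
    - [[0,0,-0.5],0]
    - [[0,0,0],0]
    - [[0,0,0],0]

```text
t: 26.73
position: [627.1, -36.1, 35.3]
ee_rot: [[0.842, 0.539, -0.033], [0.54, -0.841, 0.023], [-0.015, -0.038, -0.999]]
ft_force: [0.0, -0.0, 0.3]
gripper_width: 16.4
```

```bash
python3 st.py; python3 - <<'E'
from look import *
im,cal=look('w12')
E
```

```text
t 26.73 pos [627.1 -36.1  35.3] y ang -57.35 z ax [-0.033  0.023] w 16.4 F [ 0.  -0.   0.3]
```

View pics/w12.png

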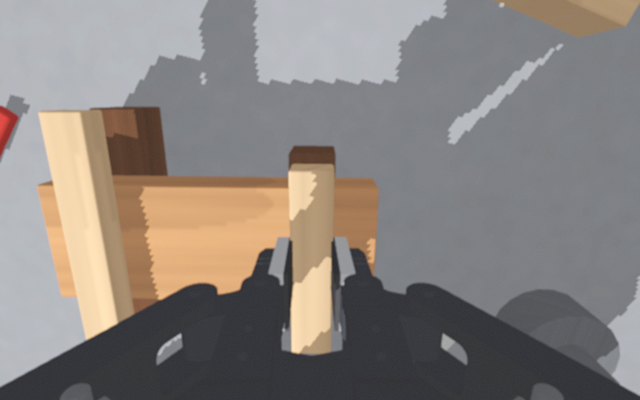

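The short stick at (312,250) is in line with the short bearer, whose end shows at (312,155).

```bash
python3 - <<'E'
from look import *
im,cal=ld('w12.npz')
a=onz([(290,148),(335.5,148)],28,*cal).mean(0); b=onz([(290,164.5),(334,164.5)],69.4,*cal).mean(0); print(a.round(1),b.round(1))
u=np.array([.841,.540]); v=np.array([-.540,.841]); c=np.array([598.8,6])
for p in (a,b): print('along y',(p[:2]-c)@u,'along x',(p[:2]-c)@v)
E
```

```text
[665.4 -12.6  28. ] [665.6 -13.8  69.4]
along y 45.926437487451174 along x -51.614481089828686
along y 45.43741824396356 along x -52.71716436497811
```

Request:
move_arm:
  targets:
    - [[-0.6,0.2,-1.2],0]
    - [[-0.5,0,-1.2],0]
    - [[0,0,-1],0]
    - [[0,0,-0.8],0]
    - [[0,0,-0.7],0]
    - [[0,0,0],0]

```text
t: 27.28
position: [625.8, -35.7, 30.2]
ee_rot: [[0.841, 0.539, -0.033], [0.54, -0.841, 0.023], [-0.015, -0.038, -0.999]]
ft_force: [-0.5, 0.8, 0.5]
gripper_width: 16.1
```

Request:
move_arm:
  targets:
    - [[0,0,-0.6],0]
    - [[0,0,-0.4],0]
    - [[0,0,0],0]

```text
t: 27.53
position: [626.0, -35.7, 29.5]
ee_rot: [[0.842, 0.539, -0.033], [0.54, -0.841, 0.023], [-0.015, -0.037, -0.999]]
ft_force: [-0.5, -0.5, 1.0]
gripper_width: 16.1
```

Request:
move_arm:
  targets:
    - [[0,0,0],0]
    - [[0,0,0],0]
    - [[0,0,0],0]
    - [[0,0,0],0]
    - [[0,0,0],0]
  gripper: 45

```text
t: 27.95
position: [626.0, -35.7, 29.4]
ee_rot: [[0.841, 0.539, -0.033], [0.54, -0.841, 0.023], [-0.015, -0.037, -0.999]]
ft_force: [-0.1, -0.5, 1.0]
gripper_width: 44.8
```

Request:
move_arm:
  targets:
    - [[0,0,6],0]
    - [[0,0,14],0]
    - [[0,0,20],0]
    - [[0,0,24],0]
    - [[0,0,22],0]
    - [[0,0,14],0]
    - [[0,0,6],0]
    - [[0,0,0],0]

```text
t: 28.62
position: [625.4, -35.5, 146.5]
ee_rot: [[0.841, 0.54, -0.031], [0.54, -0.841, 0.024], [-0.014, -0.037, -0.999]]
ft_force: [0.3, 0.8, -0.4]
gripper_width: 45.1
```

```bash
python3 st.py; python3 - <<'E'
from look import *
im,cal=look('w13'); i,K,R,C=cam('scene'); np.savez('scene3.npz',im=i,K=K,R=R,C=C); q=(K,R,C)
for p in [(626,-36,64),(572.5,48,64)]: print(proj(p,*cal)[0].round(),proj(p,*q)[0].round())
h=cv2.cvtColor(im,cv2.COLOR_RGB2HSV); a,b=proj((626,-36,64),*cal)[0].astype(int); print(h[b,a-30:a+34:4].tolist())
save(cv2.resize(i[170:270,250:380],None,fx=4.5,fy=4.5,interpolation=cv2.INTER_CUBIC),'sc3')
E
```

```text
t 28.62 pos [625.4 -35.5 146.5] y ang -57.33 z ax [-0.031  0.024] w 45.1 F [ 0.3  0.8 -0.4]
[316. 194.] [285. 222.]
[184. 192.] [334. 218.]
[[15, 119, 213], [15, 119, 212], [15, 118, 212], [15, 118, 212], [15, 121, 211], [16, 97, 227], [18, 77, 238], [18, 79, 230], [17, 77, 235], [17, 77, 232], [17, 80, 227], [17, 90, 185], [14, 127, 149], [13, 126, 150], [13, 127, 149], [13, 125, 177]]
```

View pics/w13.png

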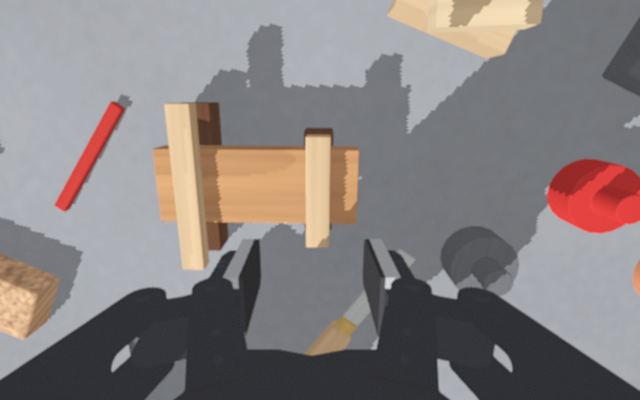

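Both sticks lie parallel across the board over their bearers: long at (188,185), short at (317,190). Next, the narrow board.

Request:
move_arm:
  targets:
    - [[-2,5,0],0]
    - [[-4,10,0],0.02]
    - [[-6,15,0],0.02]
    - [[-7,18,0],0.02]
    - [[-8,20,0],0.02]
    - [[-8,20,0],0.02]
    - [[-8,20,0],0.02]
    - [[-8,20,0],0.02]
    - [[-8,20,0],0.02]
    - [[-8,20,0],0.02]
    - [[-8,20,0],0.02]
    - [[-8,20,0],0.02]
    - [[-8,20,0],0.02]
    - [[-8,20,0],0.02]
    - [[-8,20,0],0.01]
    - [[-7,18,-5],0.01]
    - [[-6,15,-10],0]
    - [[-5,12,-10],0]
    - [[-3,7,-5],0]
    - [[0,0,0],0]
  gripper: 75

```text
t: 30.38
position: [459.3, 328.4, 105.5]
ee_rot: [[0.608, 0.792, -0.057], [0.794, -0.608, 0.012], [-0.025, -0.053, -0.998]]
ft_force: [-0.7, 0.6, -0.3]
gripper_width: 75.3
```

```bash
python3 st.py; python3 - <<'E'
from look import *
im,cal=look('w14')
measure(im,cal,(491.9,302.8),22,22,(460,245))
i,c=ld('w13.npz')
for q in [[(166,103),(195,103),(183,269),(208,268)],[(305,135),(330.5,135),(306,247),(329,247)]]:
    P=onz(q,64,*c); print(P.mean(0).round(1),'dir',np.degrees(np.arctan2(*(P[0]+P[1]-P[2]-P[3])[[1,0]])).round(1))
E
```

```text
t 30.38 pos [459.3 328.4 105.5] y ang -37.5 z ax [-0.057  0.012] w 75.3 F [-0.7  0.6 -0.3]
seed [372 194] [172 125  84] area 11120 rect [493.1 303.4 159.1  39.1  50.7] ctr on plane [493.4 303.4  22. ]
tri [493.3 303.3  22.9] gap 0.7
[575.   45.1  64. ] dir 32.2
[626.9 -37.1  64. ] dir 32.9
```

Request:
move_arm:
  targets:
    - [[10,-8,0],-0.01]
    - [[14,-11,-10],-0.01]
    - [[8,-6,-20],-0.01]
    - [[0,0,-20],0]
    - [[0,0,-20],0]
    - [[0,0,-12],0]
    - [[0,0,-4],0]
    - [[0,0,0],0]
    - [[0,0,0],0]

```text
t: 31.18
position: [503.9, 288.2, 16.6]
ee_rot: [[0.644, 0.763, -0.05], [0.765, -0.644, 0.011], [-0.023, -0.045, -0.999]]
ft_force: [0.1, 0.4, -0.4]
gripper_width: 75.1
```

```bash
python3 st.py; python3 - <<'E'
from look import *
im,cal=look('w15')
measure(im,cal,(493,303.3),22,22)
E
```

```text
t 31.18 pos [503.9 288.2  16.6] y ang -40.16 z ax [-0.05   0.011] w 75.1 F [ 0.1  0.4 -0.4]
seed [273 232] [182 133  92] area 21490 rect [495.8 305.2 152.9  37.3  50.5] ctr on plane [495.8 305.7  22. ]
```

Request:
move_arm:
  targets:
    - [[-2,2.5,0],0.005]
    - [[-3,4,0],0.005]
    - [[-3,4,0],0.003]
    - [[-2,2.5,0],0]
    - [[-1,1,0],0]
    - [[0,0,0],0]
    - [[0,0,0],0]

```text
t: 31.82
position: [492.7, 306.2, 20.6]
ee_rot: [[0.631, 0.774, -0.045], [0.775, -0.631, 0.014], [-0.018, -0.044, -0.999]]
ft_force: [-0.7, 0.4, -0.1]
gripper_width: 75.2
```

Request:
move_arm:
  targets:
    - [[0,-0.8,-5],0]
    - [[-0.3,-0.8,-9],0]
    - [[-0.3,-0.5,-11],0]
    - [[0,0,-9],0]
    - [[0,0,-5],0]
    - [[0,0,-2],0]
    - [[0,0,0],0]
    - [[0,0,0],0]

```text
t: 32.48
position: [491.4, 302.5, -26.7]
ee_rot: [[0.632, 0.774, -0.047], [0.775, -0.632, 0.012], [-0.021, -0.044, -0.999]]
ft_force: [-0.9, -0.2, 0.3]
gripper_width: 74.9
```

Request:
move_arm:
  targets:
    - [[0.3,0.6,2],0]
    - [[0.2,0.3,1.5],0]
    - [[0,0,0],0]
    - [[0,0,0],0]

```text
t: 32.82
position: [492.5, 303.9, -21.8]
ee_rot: [[0.632, 0.774, -0.046], [0.775, -0.632, 0.013], [-0.019, -0.044, -0.999]]
ft_force: [-0.3, -0.0, -0.1]
gripper_width: 74.9
```

Request:
move_arm:
  targets:
    - [[0,0,0],0]
    - [[0,0,0],0]
    - [[0,0,0],0]
    - [[0,0,0],0]
    - [[0,0,0],0]
    - [[0,0,0],0]
    - [[0,0,0],0]
    - [[0,0,0],0]
  gripper: 25

```text
t: 33.48
position: [492.8, 304.1, -20.6]
ee_rot: [[0.632, 0.774, -0.045], [0.775, -0.632, 0.013], [-0.018, -0.043, -0.999]]
ft_force: [0.1, -0.0, 1.1]
gripper_width: 36.6
```

Gripped (36.6). Lift and carry to the stand.

Request:
move_arm:
  targets:
    - [[0,0,5],0]
    - [[0,0,12],0]
    - [[0,0,18],0]
    - [[0,0,22],0]
    - [[0,-2,24],0.02]
    - [[1,-4,24],0.04]
    - [[2,-7,20],0.05]
    - [[3,-9,12],0.06]
    - [[4,-11,5],0.06]
    - [[4,-12,0],0.06]
    - [[5,-13,0],0.06]
    - [[5,-13,0],0.06]
    - [[5,-13,0],0.06]
    - [[5,-13,0],0.06]
    - [[5,-13,0],0.06]
    - [[5,-13,0],0.06]
    - [[5,-13,0],0.06]
    - [[5,-13,0],0.06]
    - [[5,-13,0],0.06]
    - [[5,-13,0],0.06]

```text
t: 35.15
position: [556.5, 122.8, 148.6]
ee_rot: [[-0.25, 0.968, -0.027], [0.968, 0.25, -0.025], [-0.017, -0.032, -0.999]]
ft_force: [1.1, -0.2, -0.7]
gripper_width: 36.1
```

```bash
python3 st.py
```

```text
t 35.15 pos [556.5 122.8 148.6] y ang 14.47 z ax [-0.027 -0.025] w 36.1 F [ 1.1 -0.2 -0.7]
```

Request:
move_arm:
  targets:
    - [[5,-13,0],0.05]
    - [[5,-13,0],0.05]
    - [[5,-13,0],0.05]
    - [[5,-13,0],0.04]
    - [[4,-11,0],0.03]
    - [[3,-9,0],0.02]
    - [[2,-6,0],0.01]
    - [[1,-3,0],0]
    - [[0,0,0],0]
    - [[0,0,0],0]

```text
t: 35.98
position: [587.9, 32.8, 157.7]
ee_rot: [[-0.492, 0.87, -0.014], [0.87, 0.491, -0.035], [-0.024, -0.03, -0.999]]
ft_force: [-0.4, 0.3, -1.0]
gripper_width: 36.5
```

Request:
move_arm:
  targets:
    - [[1,-3,-4],0.02]
    - [[2,-5,-9],0.02]
    - [[2.5,-6,-13],0.015]
    - [[2,-5,-16],0]
    - [[1,-3,-16],0]
    - [[0.5,-1,-13],0]
    - [[0,0,-8],0]
    - [[0,0,-4],0]
    - [[0,0,0],0]
    - [[0,0,0],0]

```text
t: 36.82
position: [595.5, 8.8, 64.0]
ee_rot: [[-0.551, 0.834, -0.016], [0.834, 0.55, -0.035], [-0.021, -0.032, -0.999]]
ft_force: [-0.3, -1.3, -2.3]
gripper_width: 36.6
```

```bash
python3 st.py
```

```text
t 36.82 pos [595.5   8.8  64. ] y ang 33.41 z ax [-0.016 -0.035] w 36.6 F [-0.3 -1.3 -2.3]
```

Delta (3.4, -3.4), turn -0.012, and down about 16.

Request:
move_arm:
  targets:
    - [[1,-1,-3],-0.006]
    - [[1,-1,-4.5],-0.004]
    - [[0.6,-0.6,-4],0]
    - [[0,0,-2],0]
    - [[0,0,0],0]
    - [[0,0,0],0]

```text
t: 37.32
position: [599.7, 6.3, 51.1]
ee_rot: [[-0.542, 0.84, -0.013], [0.84, 0.542, -0.035], [-0.022, -0.03, -0.999]]
ft_force: [0.5, 0.1, -0.5]
gripper_width: 36.2
```

```bash
python3 st.py;  python3 - <<'E'
from look import *
im,cal=look('w16'); s=r.sense()
# narrow top height = TCP z + 20.6 + 22
z=s['position'][2]+42.6
m=seg(im,proj((585,30,z),*cal)[0].round(),22); print(rect(m,z,cal),(m>0).sum())
E
```

```text
t 37.32 pos [599.7   6.3  51.1] y ang 32.81 z ax [-0.013 -0.035] w 36.2 F [ 0.5  0.1 -0.5]
[571.3  22.3  98.6  71.1 -57.3] 23374
```

View pics/w16.png

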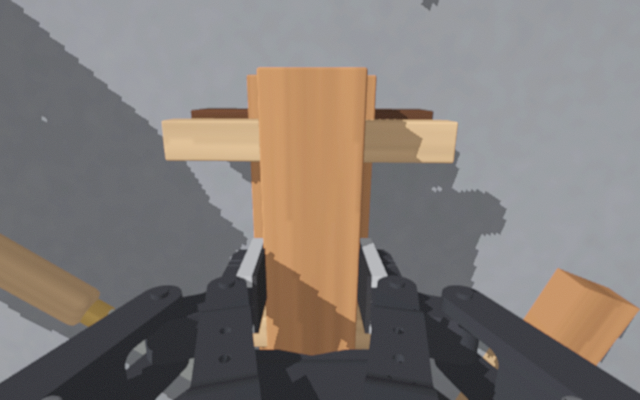

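Everything is concentric: narrow board mid col 312, wide board 312, stick 310, bearer 312. Lower it to contact.

Request:
move_arm:
  targets:
    - [[-0.3,-0.4,-2],0]
    - [[-0.3,-0.2,-2],0]
    - [[0,0,-1.2],0]
    - [[0,0,-0.8],0]
    - [[0,0,-0.5],0]
    - [[0,0,0],0]

```text
t: 37.87
position: [599.1, 5.7, 44.4]
ee_rot: [[-0.542, 0.84, -0.012], [0.84, 0.542, -0.035], [-0.023, -0.029, -0.999]]
ft_force: [0.8, 0.0, -1.1]
gripper_width: 36.2
```

Request:
move_arm:
  targets:
    - [[0,0,-0.8],0]
    - [[0,0,-0.6],0]
    - [[0,0,-0.4],0]
    - [[0,0,0],0]

```text
t: 38.2
position: [599.3, 5.7, 43.5]
ee_rot: [[-0.542, 0.84, -0.012], [0.84, 0.542, -0.036], [-0.024, -0.029, -0.999]]
ft_force: [-1.3, 0.7, 0.5]
gripper_width: 36.4
```

Request:
move_arm:
  targets:
    - [[0,0,0],0]
    - [[0,0,0],0]
    - [[0,0,0],0]
    - [[0,0,0],0]
    - [[0,0,0],0]
  gripper: 60

```text
t: 38.62
position: [599.6, 5.8, 43.7]
ee_rot: [[-0.542, 0.84, -0.011], [0.84, 0.542, -0.035], [-0.024, -0.028, -0.999]]
ft_force: [-0.5, -0.1, 0.1]
gripper_width: 59.7
```

Request:
move_arm:
  targets:
    - [[0,0,5],0]
    - [[0,0,12],0]
    - [[0,0,18],0]
    - [[0,0,20],0]
    - [[0,0,18],0]
    - [[0,0,14],0]
    - [[0,0,8],0]
    - [[0,0,3],0]
    - [[0,0,0],0]

```text
t: 39.37
position: [599.0, 6.4, 151.9]
ee_rot: [[-0.543, 0.84, -0.01], [0.839, 0.543, -0.035], [-0.024, -0.027, -0.999]]
ft_force: [-0.5, 0.9, -0.7]
gripper_width: 60.0
```

```bash
python3 st.py;  python3 - <<'E'
from look import *
im,cal=look('w17')
measure(im,cal,(599.5,5.5),86,22)
i,K,R,C=cam('scene'); np.savez('scene4.npz',im=i,K=K,R=R,C=C); q=(K,R,C)
s=proj((599.5,5.5,86),*q)[0].round(); m=seg(i,s,20); print('scene narrow',rect(m,86,q),(m>0).sum())
E
```

```text
t 39.37 pos [599.    6.4 151.9] y ang 32.87 z ax [-0.01  -0.035] w 60.0 F [-0.5  0.9 -0.7]
seed [312 199] [193 145 100] area 13571 rect [584.5  -4.3 159.9  83.7 -60. ] ctr on plane [615.7 -30.3  86. ]
scene narrow [600.    6.  158.6  37.3 -57.2] 1278
```

Scene check: narrow board top at (600.0,6.0), 158.6 x 37.3 at z = 86, yaw 122.8°. Square and centred. Next, the weight.

Request:
move_arm:
  targets:
    - [[1,-4,0],0]
    - [[2,-8,0],0]
    - [[3,-12,0],0]
    - [[3,-14,0],0]
    - [[3,-15,0],0]
    - [[3,-15,0],0]
    - [[3,-15,0],0]
    - [[3,-15,0],0]
    - [[3,-15,0],0]
    - [[3,-15,0],0]
    - [[3,-14,0],0]
    - [[3,-12,0],0]
    - [[3,-9,0],0]
    - [[2,-6,0],0]
    - [[1,-3,0],0]
    - [[0,0,0],0]
    - [[0,0,0],0]

```text
t: 40.88
position: [635.5, -189.9, 141.2]
ee_rot: [[-0.538, 0.842, -0.025], [0.843, 0.538, -0.036], [-0.017, -0.04, -0.999]]
ft_force: [-0.5, 0.2, -0.7]
gripper_width: 60.1
```

```bash
python3 st.py;  python3 - <<'E'
from look import *
im,cal=look('w18')
g=cv2.cvtColor(im,cv2.COLOR_RGB2GRAY); c=proj([(643,-193,30),(643,-193,56),(643,-193,0)],*cal); print(c.round())
x,y=c[0].astype(int); sub=g[y-60:y+60,x-60:x+60]
print(sub[::8,::6])
crop=cv2.resize(im[max(y-90,0):y+90,x-110:x+110],None,fx=3,fy=3,interpolation=cv2.INTER_CUBIC); crop=np.clip(crop.astype(float)*1.8,0,255).astype(np.uint8); save(crop,'w18c'); print(max(y-90,0),x-110)
i,K,R,C=cam('scene'); np.savez('scene5.npz',im=i,K=K,R=R,C=C)
E
```

```text
t 40.88 pos [ 635.5 -189.9  141.2] y ang 32.54 z ax [-0.025 -0.036] w 60.1 F [-0.5  0.2 -0.7]
[[321. 190.]
 [321. 199.]
 [322. 182.]]
[[113 114 113 113 113 114 115 113 111 113 112 114 114 112 111 112 113 113
  114 114]
 [112 114 115 115 115 113 112 114 113 114 115 113 115 113 112 115 112 113
  114 114]
 [112 114 114 113 113 114 111 111 112 115 111 111 114 114 113 113 112 113
  114 113]
 [114 115 113 114 112 114 111 114 114 112 112 112 112 110 111 111 112 112
  114 113]
 [114 113 112 115 112 113 105  77  76  75  75  77 110 111 112 114 114 111
  114 113]
 [113 109 112 114 113  77  85  85  84  83  85  85  84  82 112 110 112 114
  114 113]
 [147 114 113 111  83  82  83  85  86  85  85  85  86  86  96 111 113 111
  115 112]
 [167 145 113 110  84  83  82  85  81  79  84  86  83  85  83 114 113 114
  114 113]
 [166 166 159  91  84  85  85  74  85  83  76  78  84  84  85 116 113 114
  112 113]
 [165 164 165 122  82  82  84  84  83  83  85  77  87  83  85 113 111 113
  112 111]
 [165 166 163 165  82  82  83  83  82  84  85  81  82  84  84 110 112 114
  113 113]
 [165 167 166 165 155  84  82  83  84  85  84  82  83  81 112 113 111 112
  113 113]
 [163 164 165 165 165 164  92  83  82  85  81  86 100 111 113 111 112 114
  113 112]
 [167 164 163 164 165 165 165 166 110 110 110 112 111 112 113 114 112 116
  114 114]
 [165 164 164 167 163 166 167 165 163 110 112 111 111 111 110 113 114 115
  114 115]]
100 211
```

View pics/w18c.png

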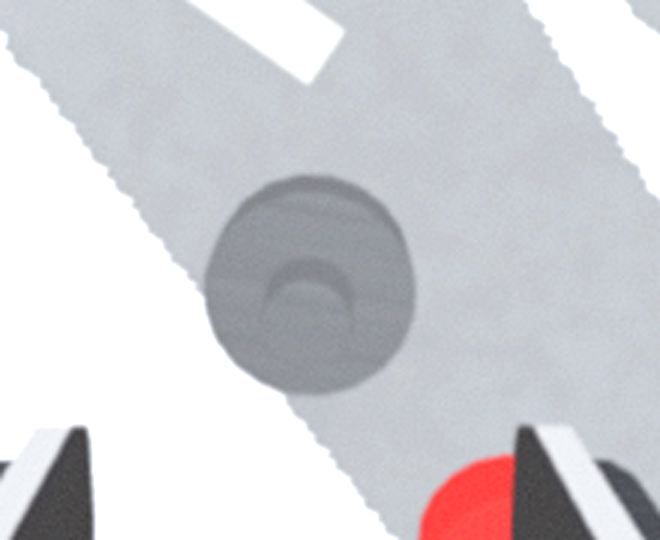

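The enlarged crop shows the dark iron weight alone: disc centre at crop (310,290), knob centre about (308,320). The red look-alike at the lower right (470,510) is clear of the jaws' path. It is the dark one that is meant.

```bash
python3 - <<'E'
from look import *
im,cal=ld('w18.npz')
print('disc',onz((211+310/3,100+290/3),30,*cal)[0].round(1),'knob',onz((211+308/3,100+321/3),56,*cal)[0].round(1))
# dark-blob outline -> disc top circle
g=cv2.GaussianBlur(cv2.cvtColor(im,cv2.COLOR_RGB2GRAY),(3,3),0); sub=g[125:245,255:375]; m=((sub<95)*255).astype(np.uint8)
m=cv2.morphologyEx(m,cv2.MORPH_OPEN,np.ones((5,5))); c=max(cv2.findContours(m,0,1)[0],key=cv2.contourArea)[:,0]+[255,125]
P=onz(c,30,*cal)[:,:2].astype(np.float32); print(cv2.minEnclosingCircle(P), c.min(0),c.max(0))
si,sc=ld('scene0.npz'); gs=cv2.cvtColor(si,cv2.COLOR_RGB2HSV); s=si[180:235,190:245].max(2); 
m=((s<66)*255).astype(np.uint8); n,l,st,ce=cv2.connectedComponentsWithStats(m); k=1+st[1:,4].argmax(); print('scene blob',st[k]+[190,180,0,0,0],ce[k]+[190,180], s[::6,::6].tolist())
E
```

```text
disc [ 641.2 -200.5   30. ] knob [ 641.8 -200.9   56. ]
((640.1318969726562, -200.01504516601562), 31.47300910949707) [279 158] [348 230]
scene blob [201 193  30  30 705] [215.96170213 207.55035461] [[159, 155, 155, 156, 78, 82, 86, 85, 88, 87], [156, 155, 71, 83, 86, 84, 83, 86, 87, 86], [75, 86, 80, 84, 83, 84, 86, 84, 81, 86], [83, 79, 86, 55, 54, 54, 53, 84, 85, 84], [80, 83, 55, 53, 51, 48, 54, 84, 85, 104], [83, 84, 63, 58, 55, 58, 53, 84, 87, 84], [82, 84, 87, 52, 53, 55, 52, 83, 86, 85], [86, 80, 82, 87, 58, 56, 84, 84, 86, 78], [83, 85, 83, 83, 86, 82, 84, 81, 161, 157], [84, 85, 86, 85, 84, 81, 165, 158, 156, 153]]
```

Request:
move_arm:
  targets:
    - [[0.5,-2,-4],0]
    - [[1,-3,-8],0]
    - [[1.5,-3,-12],0]
    - [[1,-2,-13],0]
    - [[0.5,-1,-12],0]
    - [[0,0,-8],0]
    - [[0,0,-4],0]
    - [[0,0,-1],0]
    - [[0,0,0],0]
    - [[0,0,0],0]

```text
t: 41.82
position: [639.4, -198.8, 70.6]
ee_rot: [[-0.542, 0.84, -0.027], [0.84, 0.541, -0.034], [-0.014, -0.042, -0.999]]
ft_force: [0.1, -0.4, 0.6]
gripper_width: 60.1
```

```bash
python3 st.py;  python3 - <<'E'
from look import *
im,cal=look('w19')
x,y=proj((641.3,-200.5,30),*cal)[0].astype(int); print(x,y)
g=cv2.GaussianBlur(cv2.cvtColor(im,cv2.COLOR_RGB2GRAY),(3,3),0); y0,x0=y-75,x-60; sub=g[y0:y+50,x0:x+60]; print(sub[::10,::8])
m=((sub<95)*255).astype(np.uint8); m=cv2.morphologyEx(m,cv2.MORPH_OPEN,np.ones((5,5))); c=max(cv2.findContours(m,0,1)[0],key=cv2.contourArea)[:,0]+[x0,y0]
P=onz(c,30,*cal)[:,:2].astype(np.float32); print(cv2.minEnclosingCircle(P), c.min(0),c.max(0))
E
```

```text
t 41.82 pos [ 639.4 -198.8   70.6] y ang 32.78 z ax [-0.027 -0.034] w 60.1 F [ 0.1 -0.4  0.6]
313 213
[[119 120 119 119 118 119 119 119 119 117 118 119 119 119 118]
 [119 119 119 119 119 117 117 119 119 117 116 118 118 118 117]
 [120 119 118 117 118 118 119 119 117 117 117 117 117 118 117]
 [118 119 118 117 117  86  80  80  81  80  82 119 117 118 119]
 [117 119 119 117  84  90  88  87  88  88  91  81 113 117 118]
 [118 118 117  87  88  88  88  89  90  89  89  90  87 117 117]
 [132 118 100  87  87  88  88  87  88  90  89  88  89 111 119]
 [172 118  88  88  87  85  80  80  80  80  88  89  89  90 118]
 [169 171  85  88  88  82  86  87  89  89  88  88  87  87 117]
 [172 170 138  87  88  88  88  88  88  88  88  89  88 105 116]
 [174 172 171  89  87  88  89  88  87  87  87  89  88 117 117]
 [169 172 171 171 114  87  86  86  87  88  87  94 118 118 117]
 [170 170 171 172 171 173 116 106 103 114 117 117 119 117 119]]
((640.0625, -199.7302703857422), 31.434160232543945) [268 163] [358 256]
```

The closer look confirms the weight at (641.2,-200.4). Lower around the knob.

Request:
move_arm:
  targets:
    - [[0.3,-0.7,-4],0]
    - [[0.3,-0.7,-8],0]
    - [[0.2,-0.5,-11],0]
    - [[0,-0.3,-11],0]
    - [[0,0,-9],0]
    - [[0,0,-5],0]
    - [[0,0,-2],0]
    - [[0,0,0],0]
    - [[0,0,0],0]

```text
t: 42.62
position: [640.3, -201.2, 15.5]
ee_rot: [[-0.542, 0.84, -0.027], [0.84, 0.541, -0.034], [-0.015, -0.041, -0.999]]
ft_force: [0.6, 0.4, -0.1]
gripper_width: 60.2
```

Request:
move_arm:
  targets:
    - [[0.2,0,-2],0]
    - [[0,0,-2.5],0]
    - [[0,0,-1.5],0]
    - [[0,0,-0.5],0]
    - [[0,0,0],0]

```text
t: 43.03
position: [641.4, -201.4, 9.7]
ee_rot: [[-0.542, 0.84, -0.025], [0.84, 0.541, -0.035], [-0.016, -0.04, -0.999]]
ft_force: [-0.3, 0.3, -0.4]
gripper_width: 60.0
```

Request:
move_arm:
  targets:
    - [[0,0,0],0]
    - [[0,0,0],0]
    - [[0,0,0],0]
    - [[0,0,0],0]
    - [[0,0,0],0]
    - [[0,0,0],0]
    - [[0,0,0],0]
    - [[0,0,0],0]
  gripper: 10

```text
t: 43.7
position: [640.9, -201.9, 10.3]
ee_rot: [[-0.541, 0.84, -0.025], [0.841, 0.54, -0.036], [-0.016, -0.041, -0.999]]
ft_force: [-0.6, 0.3, 0.3]
gripper_width: 22.1
```

Gripped (22.1). Lift straight up and carry to the stack.

Request:
move_arm:
  targets:
    - [[0,0,4],0]
    - [[0,0,10],0]
    - [[0,0,16],0]
    - [[0,0,20],0]
    - [[0,0,22],0]
    - [[0,0,22],0]
    - [[0,0,20],0]
    - [[0,0,14],0]
    - [[0,0,8],0]
    - [[0,0,3],0]
    - [[0,0,0],0]

```text
t: 44.62
position: [636.5, -200.1, 157.1]
ee_rot: [[-0.543, 0.839, -0.032], [0.84, 0.542, -0.033], [-0.01, -0.045, -0.999]]
ft_force: [0.9, -0.1, -8.7]
gripper_width: 21.7
```

Request:
move_arm:
  targets:
    - [[-0.5,3,0],0]
    - [[-1,7,0],0]
    - [[-2,10,0],0]
    - [[-3,13,0],0]
    - [[-3,14,0],0]
    - [[-3,14,0],0]
    - [[-3,14,0],0]
    - [[-3,14,0],0]
    - [[-3,14,0],0]
    - [[-3,14,0],0]
    - [[-3,14,0],0]
    - [[-3,13,0],0]
    - [[-2,11,0],0]
    - [[-2,8,0],0]
    - [[-1,5,0],0]
    - [[0,2,0],0]
    - [[0,0,0],0]
    - [[0,0,0],0]

```text
t: 46.12
position: [590.1, -2.8, 151.2]
ee_rot: [[-0.553, 0.832, -0.042], [0.833, 0.552, -0.029], [-0.001, -0.051, -0.999]]
ft_force: [-0.2, -0.8, -7.2]
gripper_width: 21.6
```

```bash
python3 st.py
```

```text
t 46.12 pos [590.1  -2.8 151.2] y ang 33.58 z ax [-0.042 -0.029] w 21.6 F [-0.2 -0.8 -7.2]
```

Request:
move_arm:
  targets:
    - [[1.5,1.5,-3],0]
    - [[2,2,-6],0]
    - [[2,1.5,-9],0]
    - [[1,1,-9],0]
    - [[0.5,0.5,-6],0]
    - [[0,0,-3],0]
    - [[0,0,-1],0]
    - [[0,0,0],0]
    - [[0,0,0],0]

```text
t: 46.87
position: [597.7, 1.3, 108.2]
ee_rot: [[-0.55, 0.834, -0.044], [0.835, 0.549, -0.029], [-0.0, -0.053, -0.999]]
ft_force: [-0.0, -0.0, -6.8]
gripper_width: 21.4
```

```bash
python3 st.py
```

```text
t 46.87 pos [597.7   1.3 108.2] y ang 33.35 z ax [-0.044 -0.029] w 21.4 F [-0.  -0.  -6.8]
```

Request:
move_arm:
  targets:
    - [[0.5,1,-2],0]
    - [[0.5,1.2,-3],0]
    - [[0.3,0.8,-2],0]
    - [[0,0.3,-0.8],0]
    - [[0,0,0],0]
    - [[0,0,0],0]

```text
t: 47.37
position: [599.6, 5.0, 100.6]
ee_rot: [[-0.55, 0.834, -0.042], [0.835, 0.549, -0.029], [-0.001, -0.052, -0.999]]
ft_force: [-1.0, 0.9, -7.5]
gripper_width: 21.4
```

```bash
python3 st.py; python3 - <<'E'
from look import *
i,K,R,C=cam('scene'); q=(K,R,C); np.savez('scene6.npz',im=i,K=K,R=R,C=C)
g=i.max(2); c=proj((600,6,90),*q)[0].astype(int); print(c); print(g[c[1]-30:c[1]+22:4,c[0]-26:c[0]+28:4])
im,cal=look('w20')
E
```

```text
t 47.37 pos [599.6   5.  100.6] y ang 33.34 z ax [-0.042 -0.029] w 21.4 F [-1.   0.9 -7.5]
[309 213]
[[ 93  90  91  89  62  30  30  32  31  30  96  91  93  89]
 [ 90  90  89  93  83  29  31  33  30  30  92  93  89  84]
 [ 88  90  89  90  93  31  30  70  29  31  92  90 131 194]
 [ 90  92  92  90  95  28  30  89  45  32  92  81 242 230]
 [ 89  88  93  89 103  57  50  89  77 109 139 193 241 229]
 [125 181  90 107  50  57  39  80 112  52  95  75 240 230]
 [232 243  94  55  57  61  41  75  64  29 102 222 216 217]
 [212 215 224  53  60  61  52  30  95 105  86 205 203 201]
 [219 223 105  50  58  59  60  55 105  98  64 202 202 204]
 [210 114 122 126  55  54  58  52  56  53 226 212 216 221]
 [118 125 125 128 132  56  55  55  57  88  95 102 105 105]
 [ 95  93  93  96 100 105 112 117 118 120 116 124 103 135]
 [138 135 127 126 112 115 117 115 118 118 117 118 115 140]]
```

Request:
move_arm:
  targets:
    - [[0,0,-1.2],0]
    - [[0,0,-1.2],0]
    - [[0,0,-0.8],0]
    - [[0,0,-0.5],0]
    - [[0,0,0],0]

```text
t: 47.88
position: [599.8, 4.8, 96.8]
ee_rot: [[-0.549, 0.834, -0.042], [0.836, 0.549, -0.03], [-0.002, -0.051, -0.999]]
ft_force: [0.8, -0.5, -7.1]
gripper_width: 21.9
```

Request:
move_arm:
  targets:
    - [[0,0,-0.6],0]
    - [[0,0,-0.5],0]
    - [[0,0,-0.3],0]
    - [[0,0,0],0]

```text
t: 48.22
position: [600.3, 5.4, 96.4]
ee_rot: [[-0.55, 0.834, -0.04], [0.835, 0.549, -0.029], [-0.002, -0.05, -0.999]]
ft_force: [-1.6, -0.5, -4.5]
gripper_width: 21.6
```

Request:
move_arm:
  targets:
    - [[0,0,-0.5],0]
    - [[0,0,-0.5],0]
    - [[0,0,0],0]

```text
t: 48.47
position: [600.5, 5.6, 96.3]
ee_rot: [[-0.55, 0.834, -0.04], [0.835, 0.549, -0.029], [-0.003, -0.049, -0.999]]
ft_force: [-1.7, -0.5, -2.0]
gripper_width: 21.9
```

Request:
move_arm:
  targets:
    - [[0,0,-0.5],0]
    - [[0,0,-0.3],0]
    - [[0,0,0],0]

```text
t: 48.72
position: [600.5, 5.7, 96.3]
ee_rot: [[-0.55, 0.834, -0.039], [0.835, 0.549, -0.03], [-0.003, -0.049, -0.999]]
ft_force: [-2.3, -0.6, -0.4]
gripper_width: 21.7
```

The stack now bears the weight (force z is near 0). Open moderately and rise straight up.

Request:
move_arm:
  targets:
    - [[0,0,0],0]
    - [[0,0,0],0]
    - [[0,0,0],0]
    - [[0,0,0],0]
    - [[0,0,0],0]
    - [[0,0,0],0]
  gripper: 55

```text
t: 49.22
position: [601.6, 5.4, 96.3]
ee_rot: [[-0.549, 0.835, -0.037], [0.836, 0.549, -0.029], [-0.004, -0.047, -0.999]]
ft_force: [-1.1, 0.6, 0.1]
gripper_width: 55.2
```

Request:
move_arm:
  targets:
    - [[0,0,3],0]
    - [[0,0,8],0]
    - [[0,0,14],0]
    - [[0,0,18],0]
    - [[0,0,20],0]
    - [[0,0,20],0]
    - [[0,0,16],0]
    - [[0,0,8],0]
    - [[0,0,3],0]
    - [[0,0,0],0]
    - [[0,0,0],0]

```text
t: 50.13
position: [600.6, 5.9, 215.2]
ee_rot: [[-0.55, 0.834, -0.037], [0.835, 0.549, -0.029], [-0.004, -0.047, -0.999]]
ft_force: [0.1, 0.4, -0.2]
gripper_width: 55.0
```

```bash
python3 st.py; python3 - <<'E'
from look import *
im,cal=look('w21'); i,K,R,C=cam('scene'); q=(K,R,C); np.savez('scene7.npz',im=i,K=K,R=R,C=C); save(i,'scene7')
# weight: dark round blob near centre
for nm,I,cc in (('wrist',im,cal),('scene',i,q)):
    x,y=proj((600,6,116),*cc)[0].astype(int); w=70 if nm=='wrist' else 22
    h=cv2.cvtColor(I,cv2.COLOR_RGB2HSV); m=((h[...,1]<70)&(h[...,2]<105)).astype(np.uint8)*255; mm=np.zeros_like(m); mm[y-w:y+w,x-w:x+w]=m[y-w:y+w,x-w:x+w]
    mm=cv2.morphologyEx(mm,cv2.MORPH_OPEN,np.ones((3,3))); c=max(cv2.findContours(mm,0,1)[0],key=cv2.contourArea)[:,0]
    (px,py),(a,b),t=cv2.fitEllipse(c); print(nm,(x,y),'box',c.min(0),c.max(0),'ellipse',round(px,1),round(py,1),round(a,1),round(b,1),'on z=116',onz((px,py),116,*cc)[0].round(1),'z=101',onz((px,py),101,*cc)[0].round(1))
# bystanders before/after in the scene view
o=np.load('scene0.npz')['im'].astype(int); d=np.abs(o-i).max(2)
for n,(x,y) in dict(pencil=(387,235),cork=(428,176),chisel=(272,176),pink=(295,107),red=(172,236)).items(): print(n,'changed px',int((d[y-30:y+30,x-30:x+30]>60).sum()))
print('pencil',rect(seg(i,(387,235),30),8,q),'cork',rect(seg(i,(428,172),40),32,q))
for z,n,sd in [(86,'narrow',None)]:
    for p in [(559,70,86),(641,-58,86)]: print(n,proj(p,*q)[0].round(),rect(seg(i,proj(p,*q)[0].round(),25),86,q))
E
```

```text
t 50.13 pos [600.6   5.9 215.2] y ang 33.37 z ax [-0.037 -0.029] w 55.0 F [ 0.1  0.4 -0.2]
wrist (np.int64(315), np.int64(187)) box [320 177] [349 220] ellipse 329.3 200.2 28.7 44.9 on z=116 [615.1   3.4 116. ] z=101 [ 6.175e+02 -1.000e-01  1.010e+02]
scene (np.int64(309), np.int64(206)) box [287 184] [330 226] ellipse 308.4 200.9 41.7 45.0 on z=116 [589.9  -1.7 116. ] z=101 [581.4  -6.4 101. ]
pencil changed px 0
cork changed px 0
chisel changed px 434
pink changed px 1995
red changed px 1973
pencil [523.  150.6 116.2  11.3  -3.6] cork [351.7 173.9  98.8  59.5 -82.6]
narrow [348. 212.] [570.8  51.3  55.   39.5 -62.4]
narrow [271. 217.] [629.6 -40.5  45.6  37.7 -59.6]
```

The weight mask is confused by sun and shade, and the arm's shadow now falls on some of the bystanders. I'll park the arm back near its start for a clean comparison.

Request:
move_arm:
  targets:
    - [[-3,-4,5],0]
    - [[-8,-11,5],0]
    - [[-14,-19,0],0]
    - [[-19,-26,0],-0.05]
    - [[-22,-30,0],-0.08]
    - [[-22,-30,0],-0.08]
    - [[-22,-30,0],-0.08]
    - [[-22,-30,0],-0.08]
    - [[-22,-30,0],-0.08]
    - [[-22,-30,0],-0.08]
    - [[-22,-30,0],-0.08]
    - [[-22,-30,0],-0.08]
    - [[-22,-30,0],-0.08]
    - [[-22,-30,0],-0.08]
    - [[-22,-30,0],-0.08]
    - [[-22,-30,0],-0.08]
    - [[-22,-30,0],-0.08]
    - [[-22,-30,0],-0.08]
    - [[-20,-27,0],-0.08]
    - [[-14,-19,0],-0.08]

```text
t: 51.9
position: [171.4, -541.6, 227.0]
ee_rot: [[0.727, 0.685, -0.034], [0.686, -0.727, 0.034], [-0.001, -0.048, -0.999]]
ft_force: [1.3, 0.3, -0.4]
gripper_width: 55.3
```

Request:
move_arm:
  targets:
    - [[-15,-22,0],-0.08]
    - [[-15,-22,0],-0.08]
    - [[-12,-18,0],-0.08]
    - [[-8,-10,0],-0.08]
    - [[-4,-5,0],-0.08]
    - [[0,0,0],-0.08]
    - [[0,0,0],-0.08]
    - [[0,0,0],0]
    - [[0,0,0],0]

```text
t: 52.65
position: [95.5, -623.1, 227.1]
ee_rot: [[0.989, 0.147, -0.009], [0.148, -0.988, 0.05], [-0.002, -0.051, -0.999]]
ft_force: [0.4, -0.2, -0.1]
gripper_width: 55.2
```

```bash
python3 st.py; python3 - <<'E'
from look import *
i,K,R,C=cam('scene'); q=(K,R,C); np.savez('scene8.npz',im=i,K=K,R=R,C=C); save(i,'scene8')
o=np.load('scene0.npz')['im'].astype(int); d=np.abs(o-i).max(2)
for n,(x,y) in dict(pencil=(387,235),cork=(428,176),chisel=(272,176),pink=(295,107),red=(172,236)).items(): print(n,'changed px',int((d[y-25:y+25,x-25:x+25]>60).sum()))
print((d[::16,::16]>60).astype(int).sum(), 'changed box', [ (int(a.min()),int(a.max())) for a in np.where(cv2.erode(((d>60)*255).astype(np.uint8),np.ones((5,5))))])
h=cv2.cvtColor(i,cv2.COLOR_RGB2HSV); print('V'); print(h[176:236:3,282:340:3,2]); print('S'); print(h[176:236:3,282:340:3,1])
s=cam('side'); np.savez('side8.npz',im=s[0],K=s[1],R=s[2],C=s[3])
E
```

```text
t 52.65 pos [  95.5 -623.1  227.1] y ang -81.51 z ax [-0.009  0.05 ] w 55.2 F [ 0.4 -0.2 -0.1]
pencil changed px 0
cork changed px 0
chisel changed px 51
pink changed px 6
red changed px 93
51 changed box [(51, 309), (0, 489)]
V
[[ 86  87  88  86  89  86  88  89  88  88  86  87  88  87  87  85  88  86
   88  87]
 [ 89  88  88  88  85  87  87  88  88  86  85  89  90  87  86  88  89  86
   86  89]
 [ 88  90  86  86  85  85  86  85  90  89  87  89  86  89  88  88  87  88
   88  88]
 [ 88  88  88  86  87  89  90  86  86  88  86  88  86  85  87  87  87  89
   88  88]
 [ 88  86  89  85  88  89  89  87  90  90  86  87  88  86  88  89  87  88
   85  88]
 [ 86  89  87  86  86  85  88  89  87  88  88  88  89  88  87  85 125 161
   84  86]
 [ 89  88  88  89  86  88  87  86  98 104 104  97  87  85  88  72 235 226
  184  98]
 [ 86  88  86  89  86  86 105  96 100 100 100 130 103  93  89  84 236 227
  255 170]
 [ 86  86  86  88  86 101 100  74 103  99 101 108  98 103  85  86 236 227
  224 167]
 [121 119 193  86  84  99 101  73  70 100  96  54  97 103 117  75 237 227
  224 169]
 [228 230 255  87  79
[... 1832 characters left out ...]
 171 165
  170 169]
 [167 168 164 166 162  33  27  30  31  32  27  32  26  25 111 168 170 172
  170 169]
 [169 168 169 168 182  20  19  23  24  30  23  25  32  23  68 171 165 167
  168 168]
 [171 171 167 161 174  36  34  19  31  32  30  27  22  27 157 169 170 173
  170 167]
 [171 170 167 164 166 102  38  20  15  28  34  20  26  71 172 170 171 172
  172 166]
 [173 169 166 171 169 167  85  42  32  32  24  42  36 168 166 167 164 166
  165 169]
 [168 165 163 167 163 165 169 176 156 122 133 173 169 168 168 173 167 130
  123 120]
 [158 166 149 166 171 166 169 166 172 167 165 165 171 170 170 167 172 125
  126 124]
 [123 129 127 172 164 171 171 165 172 167 164 171 168 164 164 168 170 128
  127 126]]
```

```bash
python3 - <<'E'
from look import *
i,q=ld('scene8.npz'); h=cv2.cvtColor(i,cv2.COLOR_RGB2HSV)
t=np.linspace(0,6.283,80)
def ext(cx,cy):
    P=[proj(np.c_[cx+rr*np.cos(t),cy+rr*np.sin(t),0*t+z],*q) for rr,z in ((30,86),(30,116))]; P=np.vstack(P); return P.min(0).round(1),P.max(0).round(1)
print('predicted at centre',ext(600,6))
m=(h[...,1]<60).astype(np.uint8)
for y in (210,213,216,219,222,225): xs=np.where(m[y,285:340])[0]+285; print(y,xs.min(),xs.max())
for x in (306,309,312): ys=np.where(m[190:235,x])[0]+190; print('col',x,'bottom',ys.max())
o=np.load('scene0.npz')['im'].astype(int)
hr=lambda I:cv2.moments(((I[...,0].astype(int)-I[...,1]>90)*255).astype(np.uint8)[200:270,140:200],True)
for I in (o.astype(np.uint8),i): M=hr(I); print('red',M['m10']/M['m00'],M['m01']/M['m00'],M['m00'])
d=np.abs(o-i).max(2); 
for n,(x,y) in dict(chisel=(272,176),red=(172,236)).items():
    b=(d[y-25:y+25,x-25:x+25]>60); yy,xx=np.where(b); print(n,xx.min()+x-25,xx.max()+x-25,yy.min()+y-25,yy.max()+y-25)
# chisel handle & blade in both views
for nm,sd,z,t_ in (('handle',(284,160),20,25),('blade',(257,193),5,18)):
    for I in (o.astype(np.uint8),i): print(nm,rect(seg(I,sd,t_),z,q))
E
```

```text
predicted at centre (array([293.9, 193.4]), array([325.1, 227.7]))
210 295 323
213 296 323
216 295 324
219 296 323
222 299 320
225 303 317
col 306 bottom 226
col 309 bottom 226
col 312 bottom 226
red 31.266666666666666 36.86666666666667 765.0
red 31.407358738501973 37.02102496714849 761.0
chisel 247 271 151 165
red 147 196 211 260
handle [ 511.2 -137.7  206.1   30.1   -1.9]
handle [ 466.9 -136.1  117.4   30.    -2.1]
blade [ 561.2 -147.    91.5   18.8   -2.2]
blade [ 560.6 -146.9   90.6   18.8   -2.2]
```

The weight's outline (cols 295–324, bottom row 226) matches the prediction for dead centre (294–325, 227) within about 1 px. The pencil, cork block, chisel and look-alike have not moved. Handing in.

```bash
python3 -c "
from station import r
print(r.close_job())"
```

```text
the job is handed in; nothing more can be done
None
```

I built the drying stack in the order asked and handed it in at about 53 s. The order was wide board, long stick, short stick, narrow board, then the iron weight. Everything is let go and the arm is parked clear of it all.

**Last checks:**
- **Narrow board:** its top measured at (600.0, 6.0) with yaw 122.8°. The stand is centred near (599, 6) with yaw 122.7°.
- **Sticks:** each lies over the bearer of its own length, within about 1–3 mm and 0.5° of square. Two wrist views put the long stick at (573.3, 46.9) and (575.0, 45.1).
- **Weight:** its outline in the scene view matches a centred weight to about 1 pixel, roughly 2 mm.
- **Bystanders:** the pencil and sanding block did not move. The chisel's blade and the red look-alike measured the same before and after.

**What failed or disagreed:**
- **First grasp missed:** the fingers shut above the wide board, because the real fingertips sit about 26 mm behind the reported TCP. I touched the board top lightly (6 N) to find the offset, then gripped lower.
- **Tool tilt:** it drifted to about 3° during the moves, which I could not correct. I saw no effect on the placings.
- **Faulty readings:** some colour masks leaked, and the first weight masks failed in mixed sun and shade. The chisel handle's length also came out different before and after (206 and 117 mm). I set these readings aside and used other measurements.
- **Rough first estimate:** my scene guess for the weight was about 8 mm off, and the wrist view corrected it.

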